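# Lock the unsold ring boxes in the time-lock case

### The job

Pack away after the live sale: slide the clear lid of the white case fully open, put every blue ring box from the desk into the compartment, and slide the lid fully shut. Roll the thumbwheels so that red shows 4, blue shows 1 and yellow shows 3 squarely on top, leaving the grey counter wheel alone. Only when the lid is shut and the wheels are right, turn the black selector knob from its green mark to the middle, orange mark; do not disturb the pearl jar or the bracelet roll.

Things in the scene. Friction and masses are not known exactly. Their poses are not given: they have to be found in the camera images.
- case: white case fixed to the desk, 210 (x) x 290 (y) x 60 mm high; origin under its centre, z up. Its -x part (x -105 to -20 mm) is a solid control panel with its top at 60 mm, carrying from +y to -y: knob, red, blue, grey and yellow thumbwheel, 48 mm apart. The rest is the compartment
- compartment (a point): centre of the compartment's floor, at (39, 0, 8) mm in the case, axes as the case's. Inside the compartment measures 118 (x) x 250 (y) mm, from the floor at 8 mm to the rim at 60 mm, open on top when the lid is open. Four blue squares on the floor at y = -90, -30, 30, 90 mm, one per box; a box may also lie elsewhere flat on the floor
- lid (a joint): slide of the clear lid along the case's +x, m: 0 shut, 0.11 fully open (stops at both). It stays where it is left; about 2 N moves it. The lid is a 125 x 290 x 6 mm plate lying on the rim, underside 60 mm above the desk
- lid_handle (a point): grip point of the lid's aluminium handle, a bar 12 mm (x) x 70 mm (y), standing from 66 to 96 mm above the desk; the point is on its middle at 86 mm, and moves with the lid (at case x = 10 mm, y = 0 when shut). It can be pinched from above across its 12 mm or pushed
- wheel_red (a joint): turn of the red thumbwheel about its level axle (along the case's y), rad: figure n is on top at n x 1.047 (0 at 0, 1 at 1.047 .. 5 at 5.236), stops at -0.3 and 5.5; grows as its top moves along the case's +x (panel towards lid). It stays where it is left, without clicks; about 2 N along the tread turns it
- wheel_red_top (a point): highest point of the red thumbwheel's tread, at (-62.5, 42, 72) mm in the case (fixed to the case, does not turn). All wheels: white drum, radius 18 mm, tread 14 mm wide, black figures 0 to 5, in a frame of its colour, standing 12 mm out of the panel. Pressed lightly from above with closed fingertips and dragged along the case's x, it rolls by drag / 18 mm (the first 1 mm is lost). It is sprung: gives way down to 5 mm (3 N to start, 1.5 N per mm)
- wheel_blue (a joint): turn of the blue thumbwheel about its level axle (along the case's y), rad: figure n is on top at n x 1.047 (0 at 0, 1 at 1.047 .. 5 at 5.236), stops at -0.3 and 5.5; grows as its top moves along the case's +x (panel towards lid). As the red
- wheel_blue_top (a point): highest point of the blue thumbwheel's tread, at (-62.5, -6, 72) mm in the case (fixed to the case, does not turn). Built as the red
- wheel_yellow (a joint): turn of the yellow thumbwheel about its level axle (along the case's y), rad: figure n is on top at n x 1.047 (0 at 0, 1 at 1.047 .. 5 at 5.236), stops at -0.3 and 5.5; grows as its top moves along the case's +x (panel towards lid). As the red
- wheel_yellow_top (a point): highest point of the yellow thumbwheel's tread, at (-62.5, -102, 72) mm in the case (fixed to the case, does not turn). Built as the red
- wheel_grey (a joint): turn of the grey thumbwheel about its level axle (along the case's y), rad: figure n is on top at n x 1.047 (0 at 0, 1 at 1.047 .. 5 at 5.236), stops at -0.3 and 5.5; grows as its top moves along the case's +x (panel towards lid). The counter wheel, to be left alone
- wheel_grey_top (a point): highest point of the grey thumbwheel's tread, at (-62.5, -54, 72) mm in the case (fixed to the case, does not turn). Built as the red, but with a grey tread
- grey_rim (a point): a point on the grey wheel's tread (on its figure 0), which turns with it at 18 mm from the axle
- knob (a joint): turn of the black selector knob, rad, clockwise seen from above: 0 = green mark, 0.785 = orange mark, 1.571 = red mark; it clicks into each (about 0.06 N m to turn past the click, stops at -0.15 and 1.72)
- knob_grip (a point): grip point of the knob, on its upright axis at (-62.5, 100, 87) mm in the case. The grip is a bar 40 mm long and 12 mm wide, from 63 to 93 mm above the desk, on a 44 mm disc (its top at 64 mm). The bar lies along this point's own x axis, its white-lined end (+x) points at the mark; at 0 that is along the case's +x
- ring_box_a_center (a point): centre of a blue ring box with a brass seam, 44 x 44 x 42 mm high, 60 g, closed and rigid (the number of boxes varies; None if absent)
- ring_box_b_center (a point): centre of a blue ring box with a brass seam, 44 x 44 x 42 mm high, 60 g, closed and rigid (the number of boxes varies; None if absent)
- ring_box_c_center (a point): centre of a blue ring box with a brass seam, 44 x 44 x 42 mm high, 60 g, closed and rigid (the number of boxes varies; None if absent)
- ring_box_d_center (a point): centre of a blue ring box with a brass seam, 44 x 44 x 42 mm high, 60 g, closed and rigid (the number of boxes varies; None if absent)
- pearl_jar: bystander: jar, diameter 56 mm, 50 mm high; origin under its centre
- bracelet_roll: bystander: white stand 100 x 90 mm with a grey bracelet roll, 57 mm high; origin under its centre
There are look-alikes about, which are no part of the job. What is shaped like the part that bears ring_box_d_center but turquoise is not meant. What is shaped like the part that bears ring_box_a_center but brown is not meant.

How it is judged (in metres and radians):
On the way, in this order (a step that is already met when the one before it is completed fails the run):
1. the lid has been slid fully open (at least 100 of its 110 mm) (value of joint lid above 0.1 m), for 0.1 s.
2. every ring box present lies in the compartment, flat on its floor (x of ring_box_a_center in the frame of case between -0.005 and 0.083 m and y of ring_box_a_center in the frame of case between -0.108 and 0.108 m and z of ring_box_a_center in the frame of case between 0.015 and 0.036 m and x of ring_box_b_center in the frame of case between -0.005 and 0.083 m and y of ring_box_b_center in the frame of case between -0.108 and 0.108 m and z of ring_box_b_center in the frame of case between 0.015 and 0.036 m and x of ring_box_c_center in the frame of case between -0.005 and 0.083 m and y of ring_box_c_center in the frame of case between -0.108 and 0.108 m and z of ring_box_c_center in the frame of case between 0.015 and 0.036 m and x of ring_box_d_center in the frame of case between -0.005 and 0.083 m and y of ring_box_d_center in the frame of case between -0.108 and 0.108 m and z of ring_box_d_center in the frame of case between 0.015 and 0.036 m), for 0.2 s.
3. the lid is shut (within 6 mm) over the boxes (all of step 2 and value of joint lid below 0.006 m), for 0.2 s.
4. lid shut, wheels at red 4, blue 1, yellow 3 (within 0.2 rad), and the knob at the orange mark (within 0.15 rad) (value of joint lid below 0.006 m and value of joint wheel_red between 3.98879 and 4.38879 rad and value of joint wheel_blue between 0.847198 and 1.2472 rad and value of joint wheel_yellow between 2.94159 and 3.34159 rad and value of joint knob between 0.635 and 0.935 rad), for 0.3 s.
At the end, for the whole second after the job is handed in: Every ring box present lies in the compartment, flat on the floor (its centre 15 to 36 mm above the desk); lid shut within 6 mm; red at 4, blue at 1, yellow at 3 within 0.2 rad; knob at the orange mark within 0.15 rad; grey wheel where it was within 6 mm at its rim (all of step 2 and all of step 4 and velocity of joint knob below 0.1 rad/s and distance of grey_rim from where it was at the start of the episode below 0.006 m); the robot touches nothing.
It fails at once if the knob is turned away from green (more than 0.45 rad) while the lid is not shut or the wheels are not at the code (value of joint knob above 0.45 rad and not (value of joint lid below 0.006 m and (value of joint wheel_red between 3.98879 and 4.38879 rad and value of joint wheel_blue between 0.847198 and 1.2472 rad and value of joint wheel_yellow between 2.94159 and 3.34159 rad))).
It fails at once if the grey counter wheel is rolled (more than 6 mm at its rim) (distance of grey_rim from where it was at the start of the episode above 0.006 m).
It fails at once if a bystander (pearl jar, bracelet roll) is moved more than 30 mm (distance of any of pearl_jar, bracelet_roll from where it was at the start of the episode above 0.03 m).
Of ring_box_a, ring_box_b, ring_box_c, ring_box_d only 3 to 4 are there at a start; the rules pass over those that are not, and their reading is None.
At some moment in a run one of ring_box_a, ring_box_b, ring_box_c, ring_box_d may be knocked a few centimetres aside while the robot is not near it.
Once in a run the grip may slacken for a moment while it holds something.
It also fails if it takes over 200 s, if anything falls off the work surface, if the arm or the gripper's body presses on something with over 40 N, if the wrist force passes 120 N, or if a joint passes its speed limit or range.

### The arm

A 6-joint arm with a two-finger parallel gripper is mounted at the origin on the work surface. World frame = base frame: x ahead of the robot, y to its left, z up, the work surface at z = 0. Lengths are in m, angles in degrees, forces in N, time in s.
With the tool pointing down it reaches from about 0.35 to 0.875 m from the base axis. Payload 4.2 kg.
Tool frame: the origin (TCP) lies on the centre line of the jaws, within the pads' length; the fingertips stand 22 mm ahead of it and the grasp point (between the pads) lies 3 mm ahead of it (r.tcp_to_tips is the distance from the TCP to the fingertips, in m); z points along the fingers, y is the line along which they close (so a half turn about z gives the same grasp; the last joint's range is limited). The gripper opens to 87 mm and grips with 3 to 60 N. Pads are 19 mm wide; open, the fingers measure 117 mm over their backs; the gripper's body (75 mm by 190 mm) begins 51 mm behind the grasp point.
Start: joints at [-50.672, 22.042, 0.453, 0, -68.411, -14.817], TCP at [0.259, -0.569, 0.245] pointing down, gripper open.
Joint ranges: [-179.83, 179.83], [-69.29, 118.12], [-61.27, 80.66], [-181.25, 117.63], [-171.15, -9.14], [-177.46, 177.46]. Speed limits (degrees/s): [159.86, 159.86, 180, 180, 180, 180].

### API

Orientations are given as a 3x3 rotation matrix whose columns are the frame's x, y, z axes.
In Python, from station import r gives the robot as it stands.
- The arm moves only by the tool apply_moves, never from a script. Its argument "plan" is a list of rows, each an object with "grip": the opening, from 0 (shut) to 1 (fully open); "offset": the shift along the tool's x, y, z in cm, a list of three; "spin": the turn about the tool's z in rad. A call has 1 to 5 rows; each row is the pose to reach, as a shift and turn from the pose commanded when the call began, along the tool's axes at that moment; what a row does not reach only later rows make up. A row lasts 1/10 s, in which the tool goes at most 50 mm and 8.59 degrees, less where a joint would pass 70% of its speed; a pose out of reach is approached as far as the arm can. A call with a gripper value outside its range is refused whole. The fingers move at their own pace and stop on an object; the grip force is fixed at half the most. Time passes only in rows, so rows that repeat a pose let the fingers close. It gives the time, the measured TCP pose, the force, the opening and the grip force at its end, in the units of the state.
- r.sense(): the state, without advancing time (a new reading comes with each control period).
- r.capture(name): name is "side" or "top"; returns a dict with "img" (384x512x3 uint8, blue, green, red), "depth" (384x512 float32, m along the optical axis (not along the pixel's ray), 0 where there is no reading), "mtx" (3x3 intrinsics, pixels), "dist_coeffs" ([k1, k2, p1, p2, k3] as OpenCV has them; the pictures are not rectified), "R" (3x3) and "t" (3): a world point X has camera coordinates R X + t. Camera axes: x right, y down, z forward; pixel columns grow to the right and rows downward; lengths in m; the calibration is good to about 2 mm. A picture is of the moment at which its call begins.
- r.finish_job(): hands the job in; it is judged then, once.
The state is a dict: "time_s": time; "joints": joint angles; "joint_velocities": joint speeds; "effort": joint torques, N m; "tcp_pos": TCP position; "ee_rot": TCP orientation; "wrist_force": force on the tool from outside, world axes, zero at the start; "moment": the same for the moment, N m; "gripper_width": opening from 0.0 (shut) to 1.0 (fully open); "gripper_force": force on a finger pad.
Only numpy, scipy, OpenCV 4.12 (cv2) and the standard library are available. Lean on these libraries where they do the work, as an engineer would, in place of code of your own. Each camera call takes 0.05 s, during which the arm holds its last target. There are 200 camera calls.

## Working session

There is one attempt and no reset: what is moved stays moved. The work goes in short steps, Python scripts to look and compute and a tool call to move; the robot and the scene stay as the last step left them, time stands still between calls to the robot, and variables do not carry over. Pictures are saved under pics/ and viewed, at most 14 in all, crops included, and the job is handed in when it is done.

Besides the shell and the picture viewer there is one more tool, called after ">>>" in YAML: its name, and indented under it one key for each argument. apply_moves: Moves the arm, as the interface text tells. Its arguments: {"type":"object","properties":{"plan":{"type":"array"}},"required":["plan"]}

```bash
ls; mkdir -p pics; python3 - <<'E'
from station import r
import cv2,numpy as np,pickle
for n in("top","side"):
    c=r.capture(n); cv2.imwrite(f"pics/{n}0.png",cv2.resize(c["img"],(800,600),interpolation=cv2.INTER_CUBIC)); pickle.dump(c,open(f"{n}0.pkl","wb"))
    print(c["mtx"],c["dist_coeffs"],-c["R"].T@c["t"])
s=r.sense();print(s["ee_rot"],s["tcp_pos"],s["time_s"])
E
```

```text
pics
[[421.258491     0.         261.95404648]
 [  0.         421.258491   190.70663285]
 [  0.           0.           1.        ]] [0.03252711 0.         0.         0.         0.        ] [ 0.4145547  -0.02938423  1.18439086]
[[363.16398704   0.         261.66440537]
 [  0.         363.16398704 186.94919031]
 [  0.           0.           1.        ]] [-0.11648846  0.          0.          0.          0.        ] [0.14405204 0.79439642 0.77093477]
[[-9.09938384e-01 -4.14742538e-01 -8.74674289e-04]
 [-4.14743452e-01  9.09936759e-01  1.72122843e-03]
 [ 8.20316400e-05  1.92897725e-03 -9.99998136e-01]] [ 0.25910724 -0.5682143   0.24359468] 0.1
```

View pics/top0.png

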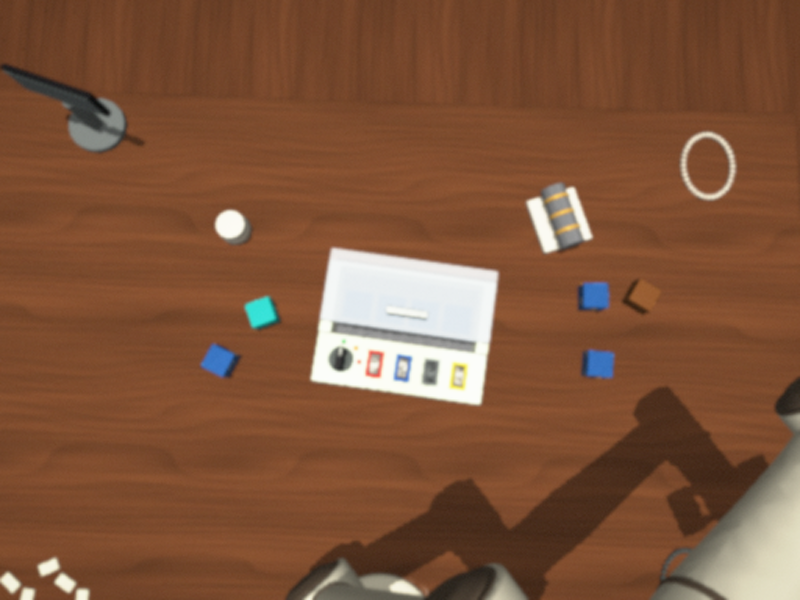

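View pics/side0.png

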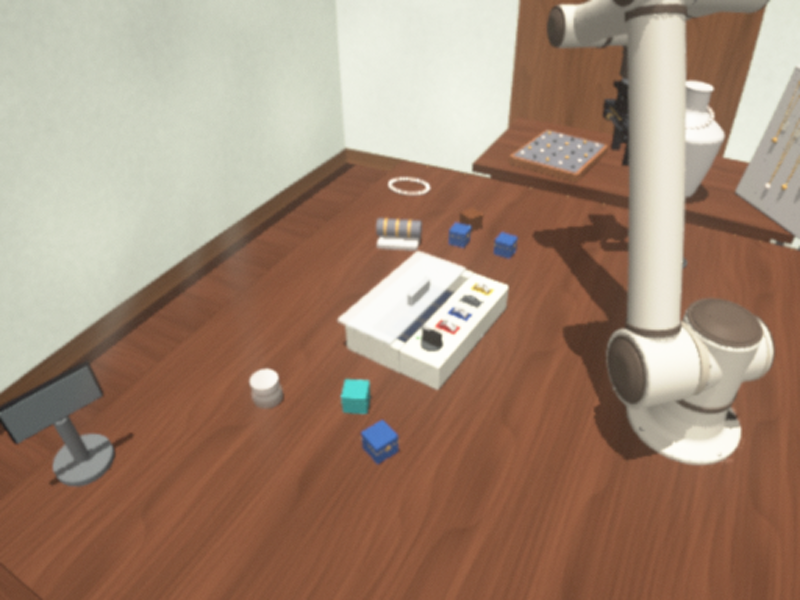

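Top view (800x600): candidates for blue ring boxes are (219,360), (595,296) and (599,364). Look-alikes are the turquoise box (261,312) and the brown one (643,295). Knob is at (340,358), wheels at (374,364), (402,367), (430,371) and (458,376), lid handle at (406,313), jar at (231,226), bracelet roll at (560,217). The lid looks ajar. The side view agrees. Next, close crops.

```bash
cat > h.py <<'E'
import cv2,numpy as np,pickle
from scipy.spatial.transform import Rotation as Ro
def load(n): return pickle.load(open(n+".pkl","rb"))
def p2w(c,u,v,z):
    n=cv2.undistortPoints(np.array([[[u,v]]],float),c["mtx"],c["dist_coeffs"])[0,0]
    R=c["R"];o=-R.T@c["t"];d=R.T@np.array([n[0],n[1],1.]);return o+d*(z-o[2])/d[2]
def cloud(c):
    h,w=c["depth"].shape;uu,vv=np.meshgrid(np.arange(w),np.arange(h))
    n=cv2.undistortPoints(np.stack([uu,vv],-1).reshape(-1,1,2).astype(float),c["mtx"],c["dist_coeffs"])[:,0]
    P=np.c_[n,np.ones(len(n))]*c["depth"].reshape(-1,1);return ((P-c["t"])@c["R"]).reshape(h,w,3)
def boxes(c,lo=100,hi=116):
    P=cloud(c);hsv=cv2.cvtColor(c["img"],cv2.COLOR_BGR2HSV)
    m=((hsv[...,0]>=lo)&(hsv[...,0]<=hi)&(hsv[...,1]>150)&(hsv[...,2]>60)&(c["depth"]>0)).astype(np.uint8)
    k,l,st,ce=cv2.connectedComponentsWithStats(m);out=[]
    for i in range(1,k):
        if st[i,4]<60: continue
        q=P[l==i];z=q[:,2].max();q=q[q[:,2]>np.percentile(q[:,2],90)-.008].astype(np.float32)
        rr=cv2.minAreaRect(q[:,:2]*1000);out.append((ce[i].round(),rr[0],rr[1],rr[2],round(float(np.median(q[:,2])),4),len(q)))
    return out
def proj(c,X): return cv2.projectPoints(np.array(X,float).reshape(-1,3),cv2.Rodrigues(c["R"])[0],c["t"],c["mtx"],c["dist_coeffs"])[0][:,0]
E
python3 - <<'E'
from h import *
for n in("top0","side0"):
    c=load(n)
    for b in boxes(c): print(n,b)
c=load("top0");I=c["img"]
cv2.imwrite("pics/a.png",cv2.resize(I[150:270,190:330],(700,600),interpolation=cv2.INTER_CUBIC))
A=cv2.resize(I[165:255,345:430],(380,400),interpolation=cv2.INTER_CUBIC);B=cv2.resize(I[180:250,115:190],(400,400),interpolation=cv2.INTER_CUBIC)
cv2.imwrite("pics/b.png",np.hstack([A,B]))
P=cloud(c)
for u,v in((260,200),(219,224),(270,250),(250,180),(147,140),(358,145)):print(u,v,P[v,u])
E
```

```text
top0 (array([380., 189.]), (585.7395629882812, -362.1395568847656), (39.50634765625, 41.912174224853516), 1.7891552448272705, 0.0424, 214)
top0 (array([140., 230.]), (455.1111755371094, 289.2798767089844), (40.42884826660156, 39.321834564208984), 67.01973724365234, 0.0415, 220)
top0 (array([383., 233.]), (466.7747497558594, -368.6404724121094), (42.567203521728516, 38.73976516723633), 86.31676483154297, 0.0418, 220)
side0 (array([243., 280.]), (449.57550048828125, 298.2182922363281), (35.777679443359375, 32.257591247558594), 64.08454895019531, 0.0415, 98)
260 200 [ 0.53941471 -0.03254388  0.09519139]
219 224 [0.47424485 0.07155674 0.09246995]
270 250 [ 0.41135976 -0.06288823  0.05975451]
250 180 [ 0.5954873  -0.00428079  0.06948174]
147 140 [0.70197109 0.28306159 0.04759551]
358 145 [ 0.70539774 -0.29877845  0.04961439]
```

View pics/a.png

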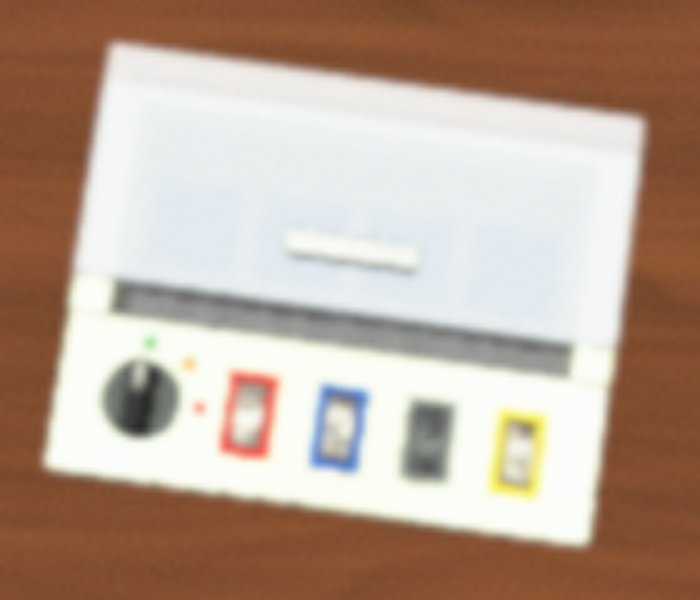

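View pics/b.png

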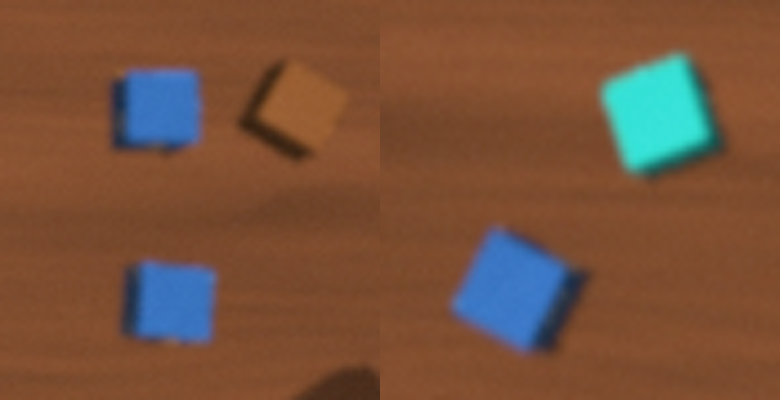

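The crops show the three blue boxes cleanly, with turquoise and brown set aside. The lid is ajar: there's a dark strip between panel and lid at crop (340,330). The knob's white line points at green (150,343). The figures can't be read yet. Now fitting the case pose.

```bash
python3 - <<'E'
from h import *
from scipy.optimize import least_squares
c=load("top0");f=lambda u,v:(u/5+190-.4,v/5+150-.4)
obs=[((45,467),(-105,145,60)),((590,545),(-105,-145,60)),((248,415),(-62.5,42,62)),((340,428),(-62.5,-6,62)),((428,440),(-62.5,-54,62)),((518,454),(-62.5,-102,62)),((75,315),(-20,145,60)),((607,382),(-20,-145,60))]
W=np.array([p2w(c,*f(*o[0]),o[1][2]/1000) for o in obs]);M=np.array([o[1] for o in obs])/1000
def res(p):
    R=Ro.from_euler('z',p[2]).as_matrix();return ((M@R.T)[:,:2]+p[:2]-W[:,:2]).ravel()*1000
s=least_squares(res,[.5,-.03,-.1]);print(s.x,np.degrees(s.x[2]));print(s.fun.reshape(-1,2).round(1))
R=Ro.from_euler('z',s.x[2]).as_matrix();T=np.r_[s.x[:2],0]
np.save("case.npy",s.x)
h=p2w(c,*f(352,251),.096);print("handle",h,R.T@(h-T))
# depth-based: lid plane/handle
P=cloud(c);q=(P-T)@R
m=(q[...,2]>.085)&(q[...,2]<.11)&(abs(q[...,1])<.06)&(q[...,0]>-.02)&(q[...,0]<.1);print("handle cloud",q[m].min(0),q[m].max(0),q[m].mean(0))
m=(q[...,2]>.055)&(q[...,2]<.075)&(abs(q[...,0])<.3)&(abs(q[...,1])<.2);print("case ext",np.percentile(q[m],[1,99],axis=0))
m=(q[...,2]>.075)&(q[...,0]<-.03)&(q[...,0]>-.1)&(abs(q[...,1]-.1)<.04);print("knob",q[m].mean(0),q[m].min(0),q[m].max(0))
E
```

```text
[ 0.51195245 -0.02936933 -0.10667852] -6.112229178285228
[[-1.5 -0.2]
 [ 0.3  0.2]
 [-0.4 -0.9]
 [-0.1  0.3]
 [-0.2 -0.6]
 [ 0.7 -0.6]
 [ 2.2  2.7]
 [-1.1 -0.9]]
handle [ 0.53984507 -0.03252649  0.096     ] [ 0.02807022 -0.00016931  0.096     ]
handle cloud [ 0.02363974 -0.03228416  0.08582595] [0.03620525 0.03482861 0.10016315] [0.02935649 0.00103328 0.09523323]
case ext [[-0.1019827  -0.14105082  0.05607005]
 [ 0.12287154  0.14339184  0.07146341]]
knob [-0.06102404  0.10101666  0.09108859] [-0.08041596  0.09531586  0.07597336] [-0.04134585  0.10792402  0.09906602]
```

```bash
cat >> h.py <<'E'
def case():
    p=np.load("case.npy");return Ro.from_euler('z',p[2]).as_matrix(),np.r_[p[:2],0]
def cw(x,y,z): R,T=case();return R@np.array([x,y,z])+T
def delta(tgt,ang=None):
    """offset (cm) in tool axes and spin for tool y at world angle ang (mod 180)"""
    from station import r
    s=r.sense();E=s["ee_rot"];d=E.T@(np.array(tgt)-s["tcp_pos"])*100
    a=np.degrees(np.arctan2(E[1,1],E[0,1]));sp=0
    if ang is not None: sp=((a-ang+90)%180)-90
    print("off cm",d.round(2),"spin",round(np.radians(sp),3),"ang",a.round(2),"t",s["time_s"],"f",s["wrist_force"].round(1),"g",round(s["gripper_width"],3),"J6",s["joints"][5])
E
python3 - <<'E'
from h import *
t=cw(.0285,0,.0);t[2]=.16;print(t);delta(t,173.9)
E
```

```text
[ 0.54029044 -0.03240391  0.16      ]
off cm [-47.81  37.08   8.43] spin -1.037 ang 114.5 t 0.1 f [ 0.5 -0.2  0.5] g 1.0 J6 -14.815297381661818
```

>>> apply_moves:
  plan:
    - {"grip": 0.7, "offset": [-3.8, 2.9, 0], "spin": 0}
    - {"grip": 0.7, "offset": [-7.6, 5.8, 0], "spin": 0}
    - {"grip": 0.7, "offset": [-11.4, 8.7, 0], "spin": 0}
    - {"grip": 0.7, "offset": [-15.2, 11.6, 0], "spin": 0}
    - {"grip": 0.7, "offset": [-19, 14.5, 0], "spin": 0}

```text
time_s: 0.6
tcp_pos: [0.3723, -0.356, 0.2442]
ee_rot: [[-0.91, -0.414, -0.0], [-0.414, 0.91, 0.0], [0.0, 0.001, -1.0]]
wrist_force: [0.9, 0.4, 0.1]
gripper_width: 0.718
gripper_force: 0.0
```

>>> apply_moves:
  plan:
    - {"grip": 0.7, "offset": [-3.8, 2.9, 0], "spin": 0}
    - {"grip": 0.7, "offset": [-7.6, 5.8, 0], "spin": 0}
    - {"grip": 0.7, "offset": [-11.4, 8.7, 0], "spin": 0}
    - {"grip": 0.7, "offset": [-15.2, 11.6, 0], "spin": 0}
    - {"grip": 0.7, "offset": [-19, 14.5, 0], "spin": 0}

```text
time_s: 1.1
tcp_pos: [0.4851, -0.1452, 0.2444]
ee_rot: [[-0.91, -0.415, -0.0], [-0.415, 0.91, 0.0], [0.0, 0.0, -1.0]]
wrist_force: [0.7, -0.2, 0.3]
gripper_width: 0.699
gripper_force: 0.0
```

>>> apply_moves:
  plan:
    - {"grip": 0.7, "offset": [-2.4, 2, 0], "spin": -0.14}
    - {"grip": 0.7, "offset": [-4.8, 4, 0], "spin": -0.28}
    - {"grip": 0.7, "offset": [-7.2, 6, 0], "spin": -0.42}
    - {"grip": 0.7, "offset": [-9.8, 8.1, 0], "spin": -0.56}
    - {"grip": 0.7, "offset": [-9.8, 8.1, 0], "spin": -0.7}

```text
time_s: 1.6
tcp_pos: [0.5416, -0.0299, 0.2438]
ee_rot: [[-0.42, -0.907, -0.0], [-0.907, 0.42, 0.0], [-0.0, 0.0, -1.0]]
wrist_force: [-0.3, 0.6, -1.0]
gripper_width: 0.702
gripper_force: 0.0
```

>>> apply_moves:
  plan:
    - {"grip": 0.7, "offset": [0, 0, 2], "spin": -0.14}
    - {"grip": 0.7, "offset": [0, 0, 4], "spin": -0.28}
    - {"grip": 0.7, "offset": [0, 0, 6], "spin": -0.337}
    - {"grip": 0.7, "offset": [0, 0, 8], "spin": -0.337}
    - {"grip": 0.7, "offset": [0, 0, 8], "spin": -0.337}

```text
time_s: 2.1
tcp_pos: [0.538, -0.033, 0.1614]
ee_rot: [[-0.107, -0.994, -0.007], [-0.994, 0.107, -0.001], [0.002, 0.007, -1.0]]
wrist_force: [0.0, -0.5, -1.1]
gripper_width: 0.701
gripper_force: 0.0
```

```bash
python3 - <<'E'
from h import *
from station import r
t=cw(.0285,0,.0);t[2]=.092;delta(t,173.9)
for n in("top","side"):
    c=r.capture(n);pickle.dump(c,open(n+"1.pkl","wb"))
    print(*boxes(c),sep="\n")
T=load("top1")["img"];S=load("side1")["img"]
cv2.imwrite("pics/c.png",np.hstack([cv2.resize(T,(400,300)),cv2.resize(S,(400,300))]))
E
```

```text
off cm [-0.09 -0.27  6.94] spin -0.0 ang 173.88 t 2.1 f [ 0.  -0.5 -1.1] g 0.701 J6 -19.778913770511764
(array([380., 189.]), (585.6355590820312, -362.3419189453125), (39.64561080932617, 41.04471969604492), 2.148003101348877, 0.0424, 212)
(array([140., 230.]), (455.4522399902344, 288.9096374511719), (39.99189376831055, 40.79779052734375), 66.94518280029297, 0.0417, 221)
(array([383., 233.]), (466.8307189941406, -368.2383117675781), (40.982208251953125, 38.50323486328125), 85.8722152709961, 0.042, 222)
(array([243., 279.]), (451.05810546875, 296.8197937011719), (36.35320281982422, 36.836097717285156), 62.438907623291016, 0.0419, 132)
```

View pics/c.png

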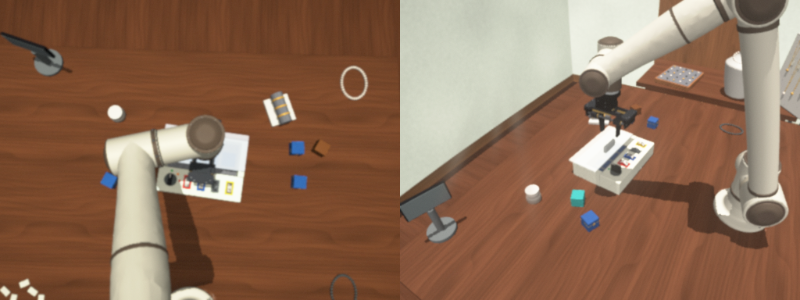

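The arm now uncovers the right-hand corner: no fourth blue box anywhere, so there are three. The fingers straddle the handle. Descend, pinch and slide open.

>>> apply_moves:
  plan:
    - {"grip": 0.7, "offset": [0, -0.2, 2], "spin": 0}
    - {"grip": 0.7, "offset": [0, -0.2, 4.5], "spin": 0}
    - {"grip": 0.7, "offset": [0, -0.2, 6.9], "spin": 0}
    - {"grip": 0.5, "offset": [0, -0.2, 6.9], "spin": 0}
    - {"grip": 0.2, "offset": [0, -0.2, 6.9], "spin": 0}

```text
time_s: 2.7
tcp_pos: [0.5433, -0.033, 0.0968]
ee_rot: [[-0.105, -0.994, 0.002], [-0.994, 0.105, -0.0], [0.0, -0.002, -1.0]]
wrist_force: [0.0, 0.5, 0.1]
gripper_width: 0.595
gripper_force: 0.0
```

>>> apply_moves:
  plan:
    - {"grip": 0, "offset": [0, 0, 0], "spin": 0}
    - {"grip": 0, "offset": [0, 0, 0], "spin": 0}
    - {"grip": 0, "offset": [0, 0, 0], "spin": 0}
    - {"grip": 0, "offset": [0, 0, 0], "spin": 0}
    - {"grip": 0, "offset": [0, 0, 0], "spin": 0}

```text
time_s: 3.2
tcp_pos: [0.5418, -0.033, 0.0958]
ee_rot: [[-0.106, -0.994, -0.001], [-0.994, 0.106, 0.0], [0.0, 0.001, -1.0]]
wrist_force: [-1.3, 0.9, 1.9]
gripper_width: 0.149
gripper_force: 1.0
```

>>> apply_moves:
  plan:
    - {"grip": 0, "offset": [0, -1.5, 0], "spin": 0}
    - {"grip": 0, "offset": [0, -3.5, 0], "spin": 0}
    - {"grip": 0, "offset": [0, -5.5, 0], "spin": 0}
    - {"grip": 0, "offset": [0, -7.5, 0], "spin": 0}
    - {"grip": 0, "offset": [0, -8.8, 0], "spin": 0}

```text
time_s: 3.7
tcp_pos: [0.63, -0.043, 0.0958]
ee_rot: [[-0.107, -0.994, -0.002], [-0.994, 0.107, -0.001], [0.001, 0.002, -1.0]]
wrist_force: [-3.4, 3.5, 8.3]
gripper_width: 0.134
gripper_force: 30.0
```

```bash
python3 - <<'E'
from h import *
from station import r
delta(cw(.12,0,.092))
R,T=case();print(R.T@(r.sense()["tcp_pos"]-T))
E
```

```text
off cm [-0.1  -0.12  0.38] spin 0.0 ang 173.88 t 3.7 f [-3.4  3.5  8.3] g 0.134 J6 -16.907081746667618
[ 0.11878363 -0.00101655  0.09577085]
```

>>> apply_moves:
  plan:
    - {"grip": 0, "offset": [0, -0.2, 0], "spin": 0}
    - {"grip": 0, "offset": [0, -0.3, 0], "spin": 0}
    - {"grip": 0, "offset": [0, -0.3, 0], "spin": 0}

```text
time_s: 4.0
tcp_pos: [0.6299, -0.043, 0.0957]
ee_rot: [[-0.107, -0.994, -0.007], [-0.994, 0.107, -0.001], [0.001, 0.007, -1.0]]
wrist_force: [-7.0, 0.0, 6.6]
gripper_width: 0.135
gripper_force: 30.0
```

```bash
python3 - <<'E'
from h import *
from station import r
delta(cw(.12,0,.092))
R,T=case();print(R.T@(r.sense()["tcp_pos"]-T))
E
```

```text
off cm [-0.1  -0.13  0.37] spin 0.0 ang 173.86 t 4.0 f [-7.   0.   6.6] g 0.135 J6 -16.842398500682094
[ 0.11870935 -0.00100916  0.095703  ]
```

```bash
python3 - <<'E'
from h import *
p=np.load("case.npy");p[:2]-=.0013*np.array([np.cos(p[2]),np.sin(p[2])]);np.save("case.npy",p);print(p)
E
```

```text
[ 0.51065984 -0.02923091 -0.10667852]
```

>>> apply_moves:
  plan:
    - {"grip": 0.3, "offset": [0, 0.3, 0], "spin": 0}
    - {"grip": 0.72, "offset": [0, 0.3, 0], "spin": 0}
    - {"grip": 0.72, "offset": [0, 0.3, 0], "spin": 0}
    - {"grip": 0.72, "offset": [0, 0.3, -4], "spin": 0}
    - {"grip": 0.72, "offset": [0, 0.3, -8], "spin": 0}

```text
time_s: 4.5
tcp_pos: [0.6293, -0.0424, 0.1749]
ee_rot: [[-0.106, -0.994, -0.003], [-0.994, 0.106, -0.001], [0.001, 0.003, -1.0]]
wrist_force: [0.9, -0.0, 0.3]
gripper_width: 0.507
gripper_force: 0.0
```

>>> apply_moves:
  plan:
    - {"grip": 0.72, "offset": [3, 0, 0], "spin": 0.14}
    - {"grip": 0.72, "offset": [6, 0, 0], "spin": 0.28}
    - {"grip": 0.72, "offset": [9, 0, 0], "spin": 0.42}
    - {"grip": 0.72, "offset": [12, 0, 0], "spin": 0.56}
    - {"grip": 0.72, "offset": [15, 0, 0], "spin": 0.7}

```text
time_s: 5.0
tcp_pos: [0.614, -0.1926, 0.1755]
ee_rot: [[-0.725, -0.688, 0.0], [-0.688, 0.725, -0.0], [-0.0, -0.0, -1.0]]
wrist_force: [0.9, 0.6, 0.3]
gripper_width: 0.72
gripper_force: 0.0
```

>>> apply_moves:
  plan:
    - {"grip": 0.72, "offset": [0, 0, 0], "spin": 0.14}
    - {"grip": 0.72, "offset": [0, 0, 0], "spin": 0.28}
    - {"grip": 0.72, "offset": [0, 0, 0], "spin": 0.42}
    - {"grip": 0.72, "offset": [0, 0, 0], "spin": 0.56}
    - {"grip": 0.72, "offset": [0, 0, 0], "spin": 0.7}

```text
time_s: 5.5
tcp_pos: [0.6142, -0.1916, 0.1753]
ee_rot: [[-0.998, -0.059, 0.0], [-0.059, 0.998, -0.0], [-0.0, -0.0, -1.0]]
wrist_force: [-0.0, 0.4, 0.1]
gripper_width: 0.72
gripper_force: 0.0
```

```bash
python3 - <<'E'
from h import *
delta([.5857,-.3622,.034],91.9)
E
```

```text
off cm [  3.85 -16.87  14.13] spin 0.026 ang 93.38 t 5.5 f [-0.   0.4  0.1] g 0.72 J6 -83.68435734729582
```

>>> apply_moves:
  plan:
    - {"grip": 0.72, "offset": [0.9, -4, 0], "spin": 0.026}
    - {"grip": 0.72, "offset": [1.8, -8, 0], "spin": 0.026}
    - {"grip": 0.72, "offset": [2.8, -12, 0], "spin": 0.026}
    - {"grip": 0.72, "offset": [3.8, -16.9, 1], "spin": 0.026}
    - {"grip": 0.72, "offset": [3.8, -16.9, 5], "spin": 0.026}

```text
time_s: 6.0
tcp_pos: [0.5889, -0.3695, 0.1298]
ee_rot: [[-0.999, -0.034, 0.011], [-0.034, 0.999, -0.007], [-0.01, -0.007, -1.0]]
wrist_force: [0.5, 0.7, -0.2]
gripper_width: 0.72
gripper_force: 0.0
```

>>> apply_moves:
  plan:
    - {"grip": 0.72, "offset": [0, 0, 4], "spin": 0}
    - {"grip": 0.72, "offset": [0, 0, 7], "spin": 0}
    - {"grip": 0.72, "offset": [0, 0, 9.1], "spin": 0}
    - {"grip": 0.5, "offset": [0, 0, 9.1], "spin": 0}
    - {"grip": 0.3, "offset": [0, 0, 9.1], "spin": 0}

```text
time_s: 6.5
tcp_pos: [0.5874, -0.3629, 0.0347]
ee_rot: [[-0.999, -0.039, 0.0], [-0.039, 0.999, -0.001], [0.0, -0.001, -1.0]]
wrist_force: [0.1, 1.0, 0.7]
gripper_width: 0.615
gripper_force: 0.0
```

>>> apply_moves:
  plan:
    - {"grip": 0, "offset": [0, 0, 0], "spin": 0}
    - {"grip": 0, "offset": [0, 0, 0], "spin": 0}
    - {"grip": 0, "offset": [0, 0, 0], "spin": 0}
    - {"grip": 0, "offset": [0, 0, -3], "spin": 0}
    - {"grip": 0, "offset": [0, 0, -7], "spin": 0}

```text
time_s: 7.0
tcp_pos: [0.5853, -0.3618, 0.1031]
ee_rot: [[-0.999, -0.038, -0.005], [-0.038, 0.999, 0.002], [0.005, 0.003, -1.0]]
wrist_force: [1.0, 0.5, -1.2]
gripper_width: 0.504
gripper_force: 30.0
```

>>> apply_moves:
  plan:
    - {"grip": 0, "offset": [0, 0, -4], "spin": 0}
    - {"grip": 0, "offset": [0, 0, -7], "spin": 0}
    - {"grip": 0, "offset": [0, 0, -7], "spin": 0}

```text
time_s: 7.3
tcp_pos: [0.5895, -0.3639, 0.1817]
ee_rot: [[-0.999, -0.04, 0.011], [-0.04, 0.999, -0.005], [-0.011, -0.006, -1.0]]
wrist_force: [0.7, -0.5, -0.1]
gripper_width: 0.501
gripper_force: 30.0
```

```bash
python3 - <<'E'
from h import *
from station import r
delta(cw(.039,-.070,.1715),83.9)
print(*boxes(r.capture("top")),sep="\n")
E
```

```text
off cm [ 3.72 26.26  0.82] spin 0.146 ang 92.27 t 7.3 f [ 0.7 -0.5 -0.1] g 0.501 J6 -69.46640799255911
(array([140., 230.]), (454.89752197265625, 289.522216796875), (42.071807861328125, 40.32429504394531), 66.16194915771484, 0.0414, 230)
(array([383., 233.]), (466.87542724609375, -368.74774169921875), (42.17162322998047, 38.79435348510742), 85.67985534667969, 0.0418, 224)
```

>>> apply_moves:
  plan:
    - {"grip": 0, "offset": [0.6, 4, 0], "spin": 0.05}
    - {"grip": 0, "offset": [1.2, 8, 0], "spin": 0.1}
    - {"grip": 0, "offset": [1.8, 12.5, 0], "spin": 0.14}
    - {"grip": 0, "offset": [2.4, 17, 0], "spin": 0.14}
    - {"grip": 0, "offset": [2.8, 21, 0], "spin": 0.14}

```text
time_s: 7.85
tcp_pos: [0.549, -0.1519, 0.1732]
ee_rot: [[-0.995, 0.101, -0.003], [0.101, 0.995, 0.001], [0.003, 0.0, -1.0]]
wrist_force: [0.3, -0.0, -0.4]
gripper_width: 0.504
gripper_force: 30.0
```

>>> apply_moves:
  plan:
    - {"grip": 0, "offset": [0, 3, 0], "spin": 0}
    - {"grip": 0, "offset": [0, 5.2, 0], "spin": 0}
    - {"grip": 0, "offset": [0, 5.2, 0], "spin": 0}
    - {"grip": 0, "offset": [0, 5.2, 0], "spin": 0}

```text
time_s: 8.25
tcp_pos: [0.5554, -0.1017, 0.1737]
ee_rot: [[-0.995, 0.1, -0.002], [0.1, 0.995, 0.0], [0.002, -0.0, -1.0]]
wrist_force: [-0.8, -0.7, -1.4]
gripper_width: 0.505
gripper_force: 30.0
```

```bash
python3 - <<'E'
from h import *
delta(cw(.038,-.070,.043),83.9)
E
```

```text
off cm [ 1.4  -0.26 13.07] spin 0.006 ang 84.25 t 8.25 f [-0.8 -0.7 -1.4] g 0.505 J6 -101.78840765351212
```

>>> apply_moves:
  plan:
    - {"grip": 0, "offset": [1.4, -0.3, 3], "spin": 0}
    - {"grip": 0, "offset": [1.4, -0.3, 6.5], "spin": 0}
    - {"grip": 0, "offset": [1.4, -0.3, 10], "spin": 0}
    - {"grip": 0, "offset": [1.4, -0.3, 12.2], "spin": 0}
    - {"grip": 0, "offset": [1.4, -0.3, 13], "spin": 0}

```text
time_s: 8.75
tcp_pos: [0.539, -0.105, 0.0439]
ee_rot: [[-0.995, 0.103, -0.009], [0.103, 0.995, -0.001], [0.009, -0.002, -1.0]]
wrist_force: [-14.3, 7.4, 44.0]
gripper_width: 0.507
gripper_force: 30.0
```

>>> apply_moves:
  plan:
    - {"grip": 0, "offset": [0, 0, 0], "spin": 0}
    - {"grip": 0.62, "offset": [0, 0, 0], "spin": 0}
    - {"grip": 0.62, "offset": [0, 0, 0], "spin": 0}
    - {"grip": 0.62, "offset": [0, 0, -2], "spin": 0}
    - {"grip": 0.62, "offset": [0, 0, -5], "spin": 0}

```text
time_s: 9.25
tcp_pos: [0.5406, -0.104, 0.0936]
ee_rot: [[-0.995, 0.102, -0.005], [0.102, 0.995, -0.0], [0.004, -0.001, -1.0]]
wrist_force: [0.7, -0.1, 0.0]
gripper_width: 0.617
gripper_force: 0.0
```

>>> apply_moves:
  plan:
    - {"grip": 0.62, "offset": [0, 0, -4], "spin": 0}
    - {"grip": 0.72, "offset": [0, 0, -8], "spin": 0}
    - {"grip": 0.72, "offset": [1, -4, -8], "spin": 0}
    - {"grip": 0.72, "offset": [2, -8, -8], "spin": 0}
    - {"grip": 0.72, "offset": [3, -12, -8], "spin": 0}

```text
time_s: 9.75
tcp_pos: [0.4995, -0.2211, 0.1754]
ee_rot: [[-0.995, 0.1, 0.002], [0.1, 0.995, -0.0], [-0.002, 0.0, -1.0]]
wrist_force: [0.8, -0.0, -0.6]
gripper_width: 0.719
gripper_force: 0.0
```

>>> apply_moves:
  plan:
    - {"grip": 0.72, "offset": [1, -4, 0], "spin": 0}
    - {"grip": 0.72, "offset": [2, -8, 0], "spin": 0}
    - {"grip": 0.72, "offset": [2, -12, 0], "spin": 0}
    - {"grip": 0.72, "offset": [2, -14, 0], "spin": 0}
    - {"grip": 0.72, "offset": [2, -14, 0], "spin": 0}

```text
time_s: 10.25
tcp_pos: [0.4651, -0.3599, 0.1744]
ee_rot: [[-0.994, 0.105, 0.0], [0.105, 0.994, -0.0], [-0.0, -0.0, -1.0]]
wrist_force: [0.2, 0.2, -0.3]
gripper_width: 0.724
gripper_force: 0.0
```

```bash
python3 - <<'E'
from h import *
from station import r
delta([.4668,-.3685,.034],86)
c=r.capture("top");pickle.dump(c,open("top2.pkl","wb"))
R,T=case()
for b in boxes(c): print(b,R.T@(np.r_[np.array(b[1])/1000,0]-T))
E
```

```text
off cm [-0.26 -0.83 14.04] spin -0.035 ang 83.97 t 10.25 f [ 0.2  0.2 -0.3] g 0.724 J6 -74.0890624581084
(array([287., 203.]), (539.6817626953125, -105.25616455078125), (43.244232177734375, 40.66157531738281), 83.69669342041016, 0.05, 231) [ 0.03695183 -0.07250292  0.        ]
(array([140., 230.]), (454.7719421386719, 289.35662841796875), (41.60094451904297, 40.199432373046875), 65.12632751464844, 0.0415, 230) [-0.08949221  0.31082571  0.        ]
```

>>> apply_moves:
  plan:
    - {"grip": 0.72, "offset": [-0.3, -0.8, 4], "spin": -0.035}
    - {"grip": 0.72, "offset": [-0.3, -0.8, 8], "spin": -0.035}
    - {"grip": 0.72, "offset": [-0.3, -0.8, 12], "spin": -0.035}
    - {"grip": 0.72, "offset": [-0.3, -0.8, 14], "spin": -0.035}
    - {"grip": 0.4, "offset": [-0.3, -0.8, 14], "spin": -0.035}

```text
time_s: 10.8
tcp_pos: [0.4661, -0.3634, 0.0314]
ee_rot: [[-0.998, 0.065, -0.007], [0.065, 0.998, 0.003], [0.007, 0.003, -1.0]]
wrist_force: [0.5, -0.1, 1.0]
gripper_width: 0.688
gripper_force: 0.0
```

>>> apply_moves:
  plan:
    - {"grip": 0, "offset": [0, 0, 0], "spin": 0}
    - {"grip": 0, "offset": [0, 0, 0], "spin": 0}
    - {"grip": 0, "offset": [0, 0, 0], "spin": 0}
    - {"grip": 0, "offset": [0, 0, -4], "spin": 0}
    - {"grip": 0, "offset": [0, 0, -8], "spin": 0}

```text
time_s: 11.3
tcp_pos: [0.4675, -0.3653, 0.1155]
ee_rot: [[-0.998, 0.066, -0.002], [0.066, 0.998, 0.001], [0.002, 0.001, -1.0]]
wrist_force: [1.3, 0.9, 0.5]
gripper_width: 0.503
gripper_force: 30.0
```

>>> apply_moves:
  plan:
    - {"grip": 0, "offset": [-1, 4, -4], "spin": 0.035}
    - {"grip": 0, "offset": [-1.5, 8, -6], "spin": 0.035}
    - {"grip": 0, "offset": [-2, 12, -6], "spin": 0.035}
    - {"grip": 0, "offset": [-2.5, 16, -6], "spin": 0.035}
    - {"grip": 0, "offset": [-3, 20, -6], "spin": 0.035}

```text
time_s: 11.8
tcp_pos: [0.5114, -0.1663, 0.1763]
ee_rot: [[-0.995, 0.101, 0.003], [0.101, 0.995, 0.0], [-0.003, 0.0, -1.0]]
wrist_force: [0.3, 0.5, -0.3]
gripper_width: 0.501
gripper_force: 30.0
```

>>> apply_moves:
  plan:
    - {"grip": 0, "offset": [-1, 4, 0], "spin": 0}
    - {"grip": 0, "offset": [-2, 8, 0], "spin": 0}
    - {"grip": 0, "offset": [-3, 12, 0], "spin": 0}
    - {"grip": 0, "offset": [-3, 12, 0], "spin": 0}
    - {"grip": 0, "offset": [-3, 12, 0], "spin": 0}

```text
time_s: 12.3
tcp_pos: [0.5533, -0.0506, 0.1754]
ee_rot: [[-0.995, 0.099, 0.001], [0.099, 0.995, 0.0], [-0.001, 0.0, -1.0]]
wrist_force: [0.2, -0.7, -0.3]
gripper_width: 0.501
gripper_force: 30.0
```

```bash
python3 - <<'E'
from h import *
delta(cw(.038,0,.045),83.9)
E
```

```text
off cm [ 0.67  1.67 13.04] spin 0.007 ang 84.31 t 12.3 f [ 0.2 -0.7 -0.3] g 0.501 J6 -107.17212510513266
```

>>> apply_moves:
  plan:
    - {"grip": 0, "offset": [0.7, 1.7, 3], "spin": 0.007}
    - {"grip": 0, "offset": [0.7, 1.7, 6.5], "spin": 0.007}
    - {"grip": 0, "offset": [0.7, 1.7, 10], "spin": 0.007}
    - {"grip": 0, "offset": [0.7, 1.7, 12], "spin": 0.007}
    - {"grip": 0, "offset": [0.7, 1.7, 12.9], "spin": 0.007}

```text
time_s: 12.8
tcp_pos: [0.5461, -0.0355, 0.0442]
ee_rot: [[-0.994, 0.11, -0.004], [0.11, 0.994, -0.001], [0.004, -0.001, -1.0]]
wrist_force: [-13.3, 3.8, 39.6]
gripper_width: 0.502
gripper_force: 30.0
```

>>> apply_moves:
  plan:
    - {"grip": 0, "offset": [0, 0, 0], "spin": 0}
    - {"grip": 0.62, "offset": [0, 0, 0], "spin": 0}
    - {"grip": 0.62, "offset": [0, 0, 0], "spin": 0}
    - {"grip": 0.62, "offset": [0, 0, -2], "spin": 0}
    - {"grip": 0.62, "offset": [0, 0, -5], "spin": 0}

```text
time_s: 13.3
tcp_pos: [0.5469, -0.0343, 0.0952]
ee_rot: [[-0.994, 0.109, -0.003], [0.109, 0.994, -0.0], [0.003, -0.001, -1.0]]
wrist_force: [1.3, 0.4, 0.7]
gripper_width: 0.617
gripper_force: 0.0
```

>>> apply_moves:
  plan:
    - {"grip": 0.62, "offset": [0, 0, -4], "spin": 0}
    - {"grip": 0.72, "offset": [0, 0, -8], "spin": 0}
    - {"grip": 0.72, "offset": [1, 4, -8], "spin": 0.05}
    - {"grip": 0.72, "offset": [2, 8, -8], "spin": 0.1}
    - {"grip": 0.72, "offset": [3, 12, -8], "spin": 0.15}

```text
time_s: 13.8
tcp_pos: [0.531, 0.0895, 0.177]
ee_rot: [[-0.966, 0.259, 0.003], [0.259, 0.966, 0.001], [-0.002, 0.002, -1.0]]
wrist_force: [1.5, -0.2, 0.0]
gripper_width: 0.719
gripper_force: 0.0
```

>>> apply_moves:
  plan:
    - {"grip": 0.72, "offset": [1, 4, 0], "spin": 0.05}
    - {"grip": 0.72, "offset": [2, 8, 0], "spin": 0.1}
    - {"grip": 0.72, "offset": [3, 12, 0], "spin": 0.15}
    - {"grip": 0.72, "offset": [4, 16, 0], "spin": 0.15}
    - {"grip": 0.72, "offset": [4, 16, 0], "spin": 0.15}

```text
time_s: 14.3
tcp_pos: [0.5337, 0.2578, 0.1763]
ee_rot: [[-0.92, 0.393, 0.003], [0.393, 0.92, 0.002], [-0.002, 0.003, -1.0]]
wrist_force: [-0.7, 0.0, -0.9]
gripper_width: 0.721
gripper_force: 0.0
```

```bash
python3 - <<'E'
from h import *
from station import r
delta([.455,.2893,.034],66.5)
R,T=case()
for n in ("top","side"):
  c=r.capture(n);pickle.dump(c,open(n+"3.pkl","wb"))
  for b in boxes(c): print(b,R.T@(np.r_[np.array(b[1])/1000,0]-T))
E
```

```text
off cm [ 8.5  -0.24 14.21] spin 0.007 ang 66.88 t 14.3 f [-0.7  0.  -0.9] g 0.721 J6 -154.55241396435173
(array([248., 202.]), (538.4293823242188, 0.1550426483154297), (39.292274475097656, 42.799224853515625), 79.40371704101562, 0.05, 225) [0.02448277 0.0321757  0.        ]
(array([287., 203.]), (539.8297119140625, -105.25923156738281), (42.637367248535156, 40.506038665771484), 83.10205078125, 0.0499, 223) [ 0.03709926 -0.07249022  0.        ]
(array([139., 230.]), (454.83477783203125, 289.1346435546875), (40.503700256347656, 40.1026496887207), 64.68839263916016, 0.0418, 221) [-0.0894061   0.31061168  0.        ]
```

The second box, released at (38,0), now sits at (24,32) in the case. It's still flat but blocks the third slot, so I'll push it back with closed fingertips first.

```bash
python3 - <<'E'
from h import *
delta(cw(.026,.086,.125),83.9)
E
```

```text
off cm [ -9.1  -17.92   5.08] spin -0.3 ang 66.7 t 14.4 f [-0.1 -0.6  0.2] g 0.723 J6 -154.48927228774915
```

>>> apply_moves:
  plan:
    - {"grip": 0, "offset": [-1.8, -3.6, 0], "spin": -0.1}
    - {"grip": 0, "offset": [-3.6, -7.2, 0], "spin": -0.2}
    - {"grip": 0, "offset": [-5.4, -10.8, 0], "spin": -0.3}
    - {"grip": 0, "offset": [-7.3, -14.4, 0], "spin": -0.3}
    - {"grip": 0, "offset": [-9.1, -17.9, 0], "spin": -0.3}

```text
time_s: 14.9
tcp_pos: [0.5451, 0.0499, 0.1762]
ee_rot: [[-0.994, 0.11, 0.001], [0.11, 0.994, 0.0], [-0.001, 0.0, -1.0]]
wrist_force: [0.5, -0.6, 0.4]
gripper_width: 0.35
gripper_force: 0.0
```

>>> apply_moves:
  plan:
    - {"grip": 0, "offset": [0, 0, 1], "spin": 0}
    - {"grip": 0, "offset": [0, 0, 5], "spin": 0}
    - {"grip": 0, "offset": [0, 0, 5], "spin": 0}

```text
time_s: 15.2
tcp_pos: [0.5418, 0.0509, 0.1216]
ee_rot: [[-0.994, 0.111, -0.01], [0.112, 0.994, -0.002], [0.01, -0.003, -1.0]]
wrist_force: [-0.4, 0.0, -0.2]
gripper_width: 0.076
gripper_force: 0.0
```

```bash
python3 - <<'E'
from h import *
delta(cw(.026,.086,.045),83.9)
E
```

```text
off cm [-0.43  0.33  7.65] spin -0.005 ang 83.6 t 15.2 f [-0.4  0.  -0.2] g 0.076 J6 -118.7011592401706
```

>>> apply_moves:
  plan:
    - {"grip": 0, "offset": [-0.3, 0.2, 4], "spin": 0}
    - {"grip": 0, "offset": [-0.3, 0.2, 7.9], "spin": 0}
    - {"grip": 0, "offset": [-0.3, 0.2, 7.9], "spin": 0}
    - {"grip": 0, "offset": [-0.3, -0.6, 7.9], "spin": 0}
    - {"grip": 0, "offset": [-0.3, -1.4, 7.9], "spin": 0}

```text
time_s: 15.7
tcp_pos: [0.5487, 0.0389, 0.0491]
ee_rot: [[-0.994, 0.107, 0.004], [0.107, 0.994, 0.001], [-0.004, 0.001, -1.0]]
wrist_force: [0.1, -0.7, 0.2]
gripper_width: 0.006
gripper_force: 0.0
```

>>> apply_moves:
  plan:
    - {"grip": 0, "offset": [0, -0.7, 0], "spin": 0}
    - {"grip": 0, "offset": [0, -1.4, 0], "spin": 0}
    - {"grip": 0, "offset": [0, -2.1, 0], "spin": 0}
    - {"grip": 0, "offset": [0, -2.8, 0], "spin": 0}
    - {"grip": 0, "offset": [0, -3.4, 0], "spin": 0}

```text
time_s: 16.2
tcp_pos: [0.5438, 0.0046, 0.047]
ee_rot: [[-0.994, 0.108, 0.001], [0.108, 0.994, 0.0], [-0.001, 0.0, -1.0]]
wrist_force: [0.5, 1.4, 2.5]
gripper_width: 0.004
gripper_force: 1.1
```

>>> apply_moves:
  plan:
    - {"grip": 0, "offset": [0, 0, 0], "spin": 0}
    - {"grip": 0, "offset": [0, 0.8, 0], "spin": 0}
    - {"grip": 0, "offset": [0, 0.8, -4], "spin": 0}
    - {"grip": 0, "offset": [0, 0.8, -8.5], "spin": 0}
    - {"grip": 0, "offset": [0, 0.8, -13], "spin": 0}

```text
time_s: 16.7
tcp_pos: [0.5435, 0.0133, 0.1771]
ee_rot: [[-0.994, 0.107, -0.003], [0.107, 0.994, -0.001], [0.003, -0.001, -1.0]]
wrist_force: [1.6, 0.7, 0.1]
gripper_width: 0.004
gripper_force: 0.0
```

>>> apply_moves:
  plan:
    - {"grip": 0.5, "offset": [1.8, 4, 0], "spin": 0.06}
    - {"grip": 0.72, "offset": [3.6, 8, 0], "spin": 0.12}
    - {"grip": 0.72, "offset": [5.4, 12, 0], "spin": 0.18}
    - {"grip": 0.72, "offset": [7.2, 16, 0], "spin": 0.24}
    - {"grip": 0.72, "offset": [9, 20, 0], "spin": 0.3}

```text
time_s: 17.2
tcp_pos: [0.4751, 0.2232, 0.1761]
ee_rot: [[-0.917, 0.399, -0.001], [0.399, 0.917, -0.001], [0.001, -0.001, -1.0]]
wrist_force: [0.8, -0.4, 0.3]
gripper_width: 0.38
gripper_force: 0.0
```

>>> apply_moves:
  plan:
    - {"grip": 0.72, "offset": [0.5, 2, 0], "spin": 0}
    - {"grip": 0.72, "offset": [0.5, 2, 0], "spin": 0}
    - {"grip": 0.72, "offset": [0.5, 2, 0], "spin": 0}

```text
time_s: 17.5
tcp_pos: [0.4795, 0.2418, 0.1758]
ee_rot: [[-0.918, 0.396, -0.002], [0.396, 0.918, -0.001], [0.001, -0.002, -1.0]]
wrist_force: [0.7, -1.2, -0.5]
gripper_width: 0.647
gripper_force: 0.0
```

```bash
python3 - <<'E'
from h import *
from station import r
delta([.455,.2893,.034],66)
R,T=case()
for n in ("top",):
  c=r.capture(n);pickle.dump(c,open(n+"3.pkl","wb"))
  for b in boxes(c): print(b,R.T@(np.r_[np.array(b[1])/1000,0]-T))
E
```

```text
off cm [ 4.12  3.42 14.18] spin 0.012 ang 66.67 t 17.5 f [ 0.7 -1.2 -0.5] g 0.647 J6 -157.39467952102393
(array([259., 203.]), (535.424072265625, -28.73600959777832), (42.94499588012695, 42.350135803222656), 80.08319091796875, 0.05, 235) [0.02457076 0.00312889 0.        ]
(array([287., 203.]), (539.593994140625, -105.0941162109375), (43.454856872558594, 39.48748016357422), 83.72628021240234, 0.0501, 220) [ 0.0368473  -0.07235114  0.        ]
```

>>> apply_moves:
  plan:
    - {"grip": 0.72, "offset": [2, 2, 2], "spin": 0.012}
    - {"grip": 0.72, "offset": [4.1, 3.4, 4], "spin": 0.012}
    - {"grip": 0.72, "offset": [4.1, 3.4, 7], "spin": 0.012}
    - {"grip": 0.72, "offset": [4.1, 3.4, 8], "spin": 0.012}
    - {"grip": 0.72, "offset": [4.1, 3.4, 8], "spin": 0.012}

```text
time_s: 18.05
tcp_pos: [0.4554, 0.2874, 0.0951]
ee_rot: [[-0.912, 0.409, -0.003], [0.409, 0.912, -0.003], [0.001, -0.004, -1.0]]
wrist_force: [-0.9, 0.2, 0.4]
gripper_width: 0.722
gripper_force: 0.0
```

```bash
python3 - <<'E'
from h import *
from station import r
delta([.455,.2893,.034],66)
for n in ("top","side"):
  c=r.capture(n)
  for b in boxes(c): print(n,b)
  cv2.imwrite(f"pics/d{n}.png",cv2.resize(c["img"],(600,450)))
E
```

```text
off cm [0.1  0.19 6.11] spin -0.003 ang 65.83 t 18.05 f [-0.9  0.2  0.4] g 0.722 J6 -163.6894879710702
top (array([259., 203.]), (535.33447265625, -28.606014251708984), (43.15666198730469, 41.91188049316406), 80.21537017822266, 0.0498, 236)
top (array([287., 203.]), (539.7035522460938, -105.33838653564453), (42.89458084106445, 40.22761917114258), 81.35142517089844, 0.0503, 226)
```

View pics/dside.png

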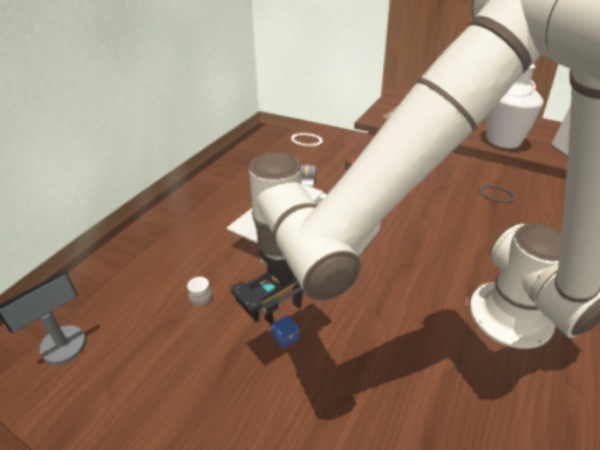

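The blue box is still at (285,331), the same spot as before, under the fingers. Grasp.

>>> apply_moves:
  plan:
    - {"grip": 0.72, "offset": [0.1, 0.1, 3], "spin": 0}
    - {"grip": 0.72, "offset": [0.1, 0.1, 6.1], "spin": 0}
    - {"grip": 0.5, "offset": [0.1, 0.1, 6.1], "spin": 0}
    - {"grip": 0.2, "offset": [0.1, 0.1, 6.1], "spin": 0}
    - {"grip": 0, "offset": [0.1, 0.1, 6.1], "spin": 0}

```text
time_s: 18.65
tcp_pos: [0.4565, 0.2916, 0.0377]
ee_rot: [[-0.913, 0.408, 0.003], [0.408, 0.913, 0.003], [-0.002, 0.004, -1.0]]
wrist_force: [0.1, 0.3, -0.0]
gripper_width: 0.527
gripper_force: 0.0
```

>>> apply_moves:
  plan:
    - {"grip": 0, "offset": [0, 0, 0], "spin": 0}
    - {"grip": 0, "offset": [0, 0, 0], "spin": 0}
    - {"grip": 0, "offset": [0, 0, -4], "spin": 0}
    - {"grip": 0, "offset": [0, 0, -9], "spin": 0}
    - {"grip": 0, "offset": [0, 0, -14], "spin": 0}

```text
time_s: 19.15
tcp_pos: [0.4547, 0.2903, 0.1773]
ee_rot: [[-0.913, 0.408, -0.001], [0.408, 0.913, -0.001], [0.0, -0.001, -1.0]]
wrist_force: [0.5, 1.1, -0.5]
gripper_width: 0.502
gripper_force: 30.0
```

>>> apply_moves:
  plan:
    - {"grip": 0, "offset": [-3, -3.5, 0], "spin": -0.1}
    - {"grip": 0, "offset": [-6, -7, 0], "spin": -0.2}
    - {"grip": 0, "offset": [-9, -10.5, 0], "spin": -0.3}
    - {"grip": 0, "offset": [-12, -14, 0], "spin": -0.31}
    - {"grip": 0, "offset": [-12, -17, 0], "spin": -0.31}

```text
time_s: 19.65
tcp_pos: [0.4969, 0.0842, 0.1759]
ee_rot: [[-0.994, 0.112, 0.002], [0.112, 0.994, 0.0], [-0.002, 0.001, -1.0]]
wrist_force: [-0.3, 0.5, -0.9]
gripper_width: 0.505
gripper_force: 30.0
```

>>> apply_moves:
  plan:
    - {"grip": 0, "offset": [0, 0, 0], "spin": 0}
    - {"grip": 0, "offset": [0, 0, 0], "spin": 0}

```text
time_s: 19.85
tcp_pos: [0.4953, 0.086, 0.176]
ee_rot: [[-0.994, 0.111, 0.001], [0.111, 0.994, 0.001], [-0.001, 0.001, -1.0]]
wrist_force: [0.8, 0.5, -0.6]
gripper_width: 0.504
gripper_force: 30.0
```

```bash
python3 - <<'E'
from h import *
delta(cw(.038,0.077,.045),83.9)
E
```

```text
off cm [-6.56 -3.57 13.1 ] spin -0.005 ang 83.61 t 19.85 f [ 0.8  0.5 -0.6] g 0.504 J6 -124.76394502984701
```

>>> apply_moves:
  plan:
    - {"grip": 0, "offset": [-3, -1.8, 0], "spin": 0}
    - {"grip": 0, "offset": [-6.5, -3.6, 0], "spin": 0}
    - {"grip": 0, "offset": [-6.5, -3.6, 0], "spin": 0}
    - {"grip": 0, "offset": [-6.5, -3.6, 4], "spin": 0}
    - {"grip": 0, "offset": [-6.5, -3.6, 8], "spin": 0}

```text
time_s: 20.35
tcp_pos: [0.5572, 0.0451, 0.0958]
ee_rot: [[-0.994, 0.109, 0.004], [0.109, 0.994, 0.002], [-0.004, 0.002, -1.0]]
wrist_force: [0.3, 0.3, -2.0]
gripper_width: 0.499
gripper_force: 30.0
```

>>> apply_moves:
  plan:
    - {"grip": 0, "offset": [0, 0, 3], "spin": 0}
    - {"grip": 0, "offset": [0, 0, 4.9], "spin": 0}
    - {"grip": 0, "offset": [0, 0, 4.9], "spin": 0}
    - {"grip": 0.62, "offset": [0, 0, 4.9], "spin": 0}
    - {"grip": 0.62, "offset": [0, 0, 4.9], "spin": 0}

```text
time_s: 20.85
tcp_pos: [0.5565, 0.0446, 0.0471]
ee_rot: [[-0.994, 0.109, 0.001], [0.109, 0.994, 0.001], [-0.001, 0.001, -1.0]]
wrist_force: [0.6, 0.3, -0.3]
gripper_width: 0.592
gripper_force: 0.0
```

>>> apply_moves:
  plan:
    - {"grip": 0.62, "offset": [0, 0, 0], "spin": 0}
    - {"grip": 0.62, "offset": [0, 0, -4], "spin": 0}
    - {"grip": 0.62, "offset": [0, 0, -9], "spin": 0}
    - {"grip": 0.62, "offset": [0, 0, -13], "spin": 0}
    - {"grip": 0.62, "offset": [0, 0, -13], "spin": 0}

```text
time_s: 21.35
tcp_pos: [0.5598, 0.0445, 0.1839]
ee_rot: [[-0.994, 0.109, 0.014], [0.109, 0.994, 0.004], [-0.014, 0.005, -1.0]]
wrist_force: [1.0, 0.7, -0.6]
gripper_width: 0.619
gripper_force: 0.0
```

>>> apply_moves:
  plan:
    - {"grip": 0.62, "offset": [4, 0, 0], "spin": 0}
    - {"grip": 0.62, "offset": [8, 0, 0], "spin": 0}
    - {"grip": 0.62, "offset": [12, 0, 0], "spin": 0}
    - {"grip": 0.62, "offset": [15, 0, 0], "spin": 0}
    - {"grip": 0.62, "offset": [15, 0, 0], "spin": 0}

```text
time_s: 21.85
tcp_pos: [0.4031, 0.0594, 0.1764]
ee_rot: [[-0.994, 0.109, -0.002], [0.109, 0.994, 0.0], [0.002, 0.0, -1.0]]
wrist_force: [0.1, -0.5, 0.2]
gripper_width: 0.622
gripper_force: 0.0
```

```bash
python3 - <<'E'
from h import *
from station import r
delta(cw(.125,0,.177),173.9)
R,T=case()
c=r.capture("top");pickle.dump(c,open("top4.pkl","wb"))
for b in boxes(c): print(b,R.T@(np.r_[np.array(b[1])/1000,0]-T))
c=r.capture("side")
cv2.imwrite("pics/e.png",np.hstack([cv2.resize(load("top4")["img"],(400,300)),cv2.resize(c["img"],(400,300))]))
E
```

```text
off cm [-24.16  -7.61  -0.11] spin 1.568 ang 83.76 t 21.85 f [ 0.1 -0.5  0.2] g 0.622 J6 -127.60392234056737
(array([232., 196.]), (552.960205078125, 44.442054748535156), (43.478759765625, 43.186805725097656), 81.76753234863281, 0.0498, 243) [0.03421547 0.07775814 0.        ]
(array([259., 203.]), (535.21240234375, -28.715103149414062), (42.783843994140625, 41.755123138427734), 81.40315246582031, 0.0499, 234) [0.02435806 0.00312714 0.        ]
(array([287., 203.]), (539.6764526367188, -105.14482116699219), (43.06940460205078, 40.919036865234375), 82.98339080810547, 0.05, 224) [ 0.03693469 -0.07239277  0.        ]
```

View pics/e.png

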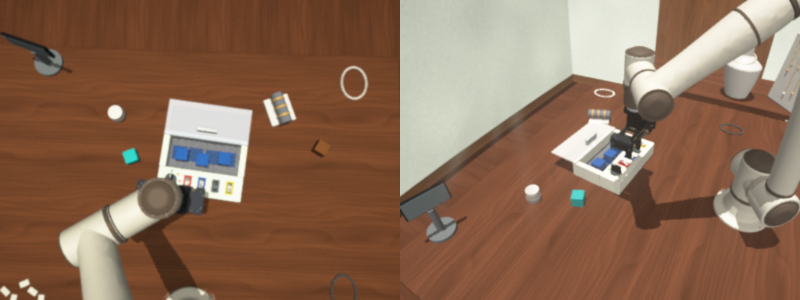

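All three blue boxes lie flat (tops at 50 mm) in the compartment at (34,78), (24,3) and (37,-72) mm. Jar and roll haven't moved. Now push the lid shut from behind the handle with closed fingers.

>>> apply_moves:
  plan:
    - {"grip": 0, "offset": [-4.5, -1.5, 0], "spin": 0}
    - {"grip": 0, "offset": [-9, -3, 0], "spin": 0}
    - {"grip": 0, "offset": [-13.5, -4.5, 0], "spin": 0}
    - {"grip": 0, "offset": [-18, -6, 0], "spin": 0}
    - {"grip": 0, "offset": [-22.5, -7.6, 0], "spin": 0}

```text
time_s: 22.45
tcp_pos: [0.6251, -0.0418, 0.1756]
ee_rot: [[-0.994, 0.111, 0.0], [0.111, 0.994, -0.0], [-0.0, -0.0, -1.0]]
wrist_force: [-0.3, 0.5, 0.2]
gripper_width: 0.251
gripper_force: 0.0
```

>>> apply_moves:
  plan:
    - {"grip": 0, "offset": [-4.2, 0, 0], "spin": 0}
    - {"grip": 0, "offset": [-4.2, 0, 0], "spin": 0}
    - {"grip": 0, "offset": [-4.2, 0, 4], "spin": 0}
    - {"grip": 0, "offset": [-4.2, 0, 6], "spin": 0}
    - {"grip": 0, "offset": [-4.2, 0, 6], "spin": 0}

```text
time_s: 22.95
tcp_pos: [0.6617, -0.0454, 0.1119]
ee_rot: [[-0.994, 0.111, -0.009], [0.111, 0.994, -0.001], [0.008, -0.001, -1.0]]
wrist_force: [-0.2, -1.0, -1.3]
gripper_width: 0.003
gripper_force: 0.0
```

```bash
python3 - <<'E'
from h import *
from station import r
delta(cw(.026,0,.097),83.9)
R,T=case();print(R.T@(r.sense()["tcp_pos"]-T))
E
```

```text
off cm [12.58 -0.06  1.6 ] spin -0.005 ang 83.62 t 22.95 f [-0.2 -1.  -1.3] g 0.003 J6 -106.3404020852287
[1.51941636e-01 5.46436841e-05 1.11927671e-01]
```

>>> apply_moves:
  plan:
    - {"grip": 0, "offset": [0, 0, 2], "spin": 0}
    - {"grip": 0, "offset": [0.5, 0, 2], "spin": 0}
    - {"grip": 0, "offset": [2, 0, 2], "spin": 0}
    - {"grip": 0, "offset": [3.5, 0, 2], "spin": 0}
    - {"grip": 0, "offset": [5, 0, 2], "spin": 0}

```text
time_s: 23.45
tcp_pos: [0.6155, -0.0392, 0.0984]
ee_rot: [[-0.994, 0.11, 0.005], [0.11, 0.994, 0.0], [-0.005, 0.001, -1.0]]
wrist_force: [3.1, -1.0, -1.4]
gripper_width: 0.005
gripper_force: 1.2
```

>>> apply_moves:
  plan:
    - {"grip": 0, "offset": [1.5, 0, 0], "spin": 0}
    - {"grip": 0, "offset": [3, 0, 0], "spin": 0}
    - {"grip": 0, "offset": [4.5, 0, 0], "spin": 0}
    - {"grip": 0, "offset": [6, 0, 0], "spin": 0}
    - {"grip": 0, "offset": [7, 0, 0], "spin": 0}

```text
time_s: 23.95
tcp_pos: [0.5456, -0.0313, 0.0986]
ee_rot: [[-0.994, 0.109, 0.005], [0.109, 0.994, 0.001], [-0.005, 0.001, -1.0]]
wrist_force: [2.5, 0.3, 0.4]
gripper_width: 0.005
gripper_force: 1.1
```

>>> apply_moves:
  plan:
    - {"grip": 0, "offset": [0.4, 0, 0], "spin": 0}
    - {"grip": 0, "offset": [0.8, 0, 0], "spin": 0}
    - {"grip": 0, "offset": [0.8, 0, 0], "spin": 0}

```text
time_s: 24.25
tcp_pos: [0.5376, -0.0306, 0.0975]
ee_rot: [[-0.994, 0.109, 0.002], [0.109, 0.994, 0.0], [-0.002, 0.001, -1.0]]
wrist_force: [1.9, 0.2, 1.9]
gripper_width: 0.004
gripper_force: 1.0
```

```bash
python3 - <<'E'
from h import *
from station import r
delta(cw(.026,0,.097),83.9)
R,T=case();print(R.T@(r.sense()["tcp_pos"]-T))
E
```

```text
off cm [ 0.1  -0.15  0.05] spin -0.003 ang 83.71 t 24.25 f [1.9 0.2 1.9] g 0.004 J6 -110.32626786384837
[0.02697248 0.00153904 0.09749971]
```

>>> apply_moves:
  plan:
    - {"grip": 0, "offset": [0.2, 0, 0], "spin": 0}
    - {"grip": 0, "offset": [0.4, 0, 0], "spin": 0}
    - {"grip": 0, "offset": [0.5, 0, 0], "spin": 0}
    - {"grip": 0, "offset": [0.5, 0, 0], "spin": 0}

```text
time_s: 24.65
tcp_pos: [0.5374, -0.0305, 0.0976]
ee_rot: [[-0.994, 0.108, 0.012], [0.108, 0.994, -0.0], [-0.012, 0.001, -1.0]]
wrist_force: [12.0, -5.0, -4.3]
gripper_width: 0.007
gripper_force: 6.3
```

```bash
python3 - <<'E'
from h import *
from station import r
delta(cw(.026,0,.097),83.9)
R,T=case();print(R.T@(r.sense()["tcp_pos"]-T))
E
```

```text
off cm [ 0.07 -0.16  0.06] spin -0.002 ang 83.78 t 24.65 f [12.  -5.  -4.3] g 0.007 J6 -110.51635977948598
[0.02670984 0.00162563 0.0975917 ]
```

Lid is against its shut stop. Retreat aside and look at the wheels.

>>> apply_moves:
  plan:
    - {"grip": 0, "offset": [-0.8, 0, 0], "spin": 0}
    - {"grip": 0, "offset": [-0.8, 0, -4], "spin": 0}
    - {"grip": 0, "offset": [-0.8, 3, -7], "spin": 0}
    - {"grip": 0, "offset": [0, 7, -7], "spin": 0}
    - {"grip": 0, "offset": [2, 11, -7], "spin": 0}

```text
time_s: 25.15
tcp_pos: [0.5241, 0.0821, 0.1666]
ee_rot: [[-0.994, 0.113, -0.001], [0.113, 0.994, -0.0], [0.001, -0.0, -1.0]]
wrist_force: [0.1, 1.3, -0.3]
gripper_width: 0.006
gripper_force: 0.0
```

>>> apply_moves:
  plan:
    - {"grip": 0, "offset": [1, 4, 0], "spin": 0}
    - {"grip": 0, "offset": [2, 8, 0], "spin": 0}
    - {"grip": 0, "offset": [3, 12, 0], "spin": 0}
    - {"grip": 0, "offset": [3, 15, 0], "spin": 0}

```text
time_s: 25.55
tcp_pos: [0.5086, 0.2351, 0.1656]
ee_rot: [[-0.994, 0.109, -0.004], [0.109, 0.994, -0.002], [0.004, -0.003, -1.0]]
wrist_force: [0.2, -0.0, 1.1]
gripper_width: 0.003
gripper_force: 0.0
```

```bash
cat > wheels.py <<'E'
from h import *
from station import r
import sys
def rect(c,N=6,s=8,x0=-.087,x1=-.038,ys=(.042,-.006,-.054,-.102),hw=.014,f="z"):
    """rectified wheel views: up = case +x, right = case -y, in plane z=70mm"""
    I=np.mean([r.capture(c)["img"].astype(float) for _ in range(N)],0).astype(np.uint8);k=r.capture(c);out=[]
    for y in ys:
        xs=np.linspace(x1,x0,int((x1-x0)*1000*s));yy=np.linspace(y+hw,y-hw,int(2*hw*1000*s))
        X=np.array([cw(a,b,0.06+np.sqrt(max(0.018**2-(a+.0625)**2,0.006**2))-.006) for a in xs for b in yy])
        uv=proj(k,X).astype(np.float32).reshape(len(xs),len(yy),2)
        out.append(cv2.remap(I,uv[...,0],uv[...,1],cv2.INTER_CUBIC))
    return np.hstack(out)
n=sys.argv[1]
A=rect("top");B=rect("side")
f=lambda A:cv2.resize(A,(780,290))
cv2.imwrite(f"pics/{n}.png",np.vstack([f(A),f(B)]))
R,T=case();c=r.capture("top");q=(cloud(c)-T)@R
m=(q[...,2]>.08)&(q[...,2]<.11)&(abs(q[...,1])<.06)&(q[...,0]>-.02)&(q[...,0]<.1);print("handle cloud",q[m].min(0),q[m].max(0))
delta(cw(-.0625,.042,.1))
E
python3 wheels.py w0
```

```text
handle cloud [ 0.00566099 -0.03359772  0.08003204] [0.01820214 0.03624289 0.10230371]
off cm [  3.37 -21.93   6.67] spin 0.0 ang 83.66 t 26.3 f [ 0.5 -0.1 -0.5] g 0.006 J6 -137.4323390282113
```

View pics/w0.png

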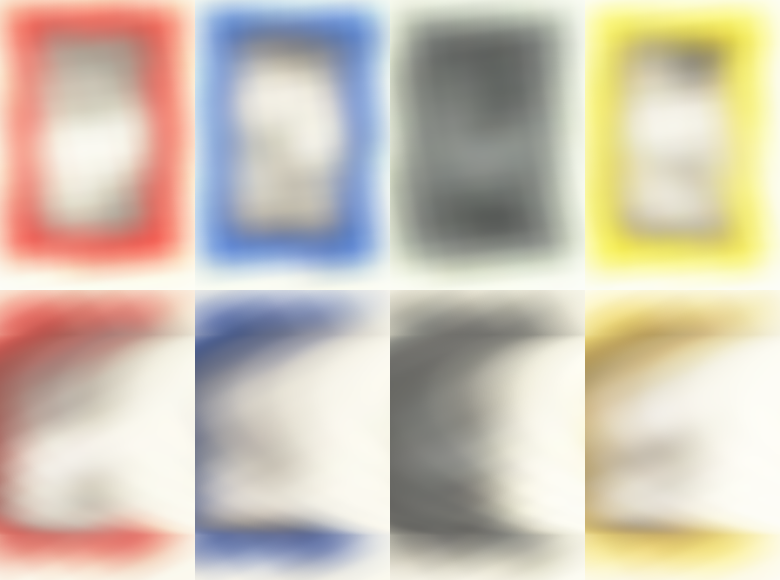

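The pictures are too coarse to read the figures. I'll roll each wheel to a known stop and back by a measured drag instead: red and yellow from 5.5, blue from -0.3. Red first.

>>> apply_moves:
  plan:
    - {"grip": 0, "offset": [1, -4.4, 0], "spin": 0}
    - {"grip": 0, "offset": [2, -8.8, 0], "spin": 0}
    - {"grip": 0, "offset": [3, -13.2, 0], "spin": 0}
    - {"grip": 0, "offset": [4.2, -17.6, 0], "spin": 0}
    - {"grip": 0, "offset": [4.2, -21.9, 0], "spin": -0.003}

```text
time_s: 26.8
tcp_pos: [0.443, 0.0191, 0.1667]
ee_rot: [[-0.994, 0.106, -0.0], [0.106, 0.994, 0.0], [0.0, 0.0, -1.0]]
wrist_force: [0.7, 0.8, -0.5]
gripper_width: 0.007
gripper_force: 0.0
```

>>> apply_moves:
  plan:
    - {"grip": 0, "offset": [0, 0, 0], "spin": 0}
    - {"grip": 0, "offset": [0, 0, 4], "spin": 0}
    - {"grip": 0, "offset": [0, 0, 6.6], "spin": 0}
    - {"grip": 0, "offset": [0, 0, 6.6], "spin": 0}
    - {"grip": 0, "offset": [0, 0, 6.6], "spin": 0}

```text
time_s: 27.3
tcp_pos: [0.4455, 0.021, 0.101]
ee_rot: [[-0.994, 0.106, 0.0], [0.106, 0.994, -0.0], [-0.0, -0.0, -1.0]]
wrist_force: [0.9, -0.1, 0.1]
gripper_width: 0.004
gripper_force: 0.0
```

```bash
python3 - <<'E'
from h import *
from station import r
delta(cw(-.0705,.042,.1),83.9)
E
```

```text
off cm [ 0.03 -0.1   0.1 ] spin 0.0 ang 83.91 t 27.3 f [ 0.9 -0.1  0.1] g 0.004 J6 -119.83976711716852
```

>>> apply_moves:
  plan:
    - {"grip": 0, "offset": [0, -0.1, 0.7], "spin": 0}
    - {"grip": 0, "offset": [0, -0.1, 0.9], "spin": 0}
    - {"grip": 0, "offset": [0, -0.1, 0.9], "spin": 0}
    - {"grip": 0, "offset": [0, -0.1, 0.9], "spin": 0}

```text
time_s: 27.7
tcp_pos: [0.4463, 0.0204, 0.0928]
ee_rot: [[-0.994, 0.106, 0.004], [0.106, 0.994, 0.001], [-0.004, 0.002, -1.0]]
wrist_force: [1.2, 2.0, 5.1]
gripper_width: 0.001
gripper_force: 2.4
```

>>> apply_moves:
  plan:
    - {"grip": 0, "offset": [-0.4, 0, 0], "spin": 0}
    - {"grip": 0, "offset": [-0.8, 0, 0], "spin": 0}
    - {"grip": 0, "offset": [-1.2, 0, 0], "spin": 0}

```text
time_s: 28.0
tcp_pos: [0.4568, 0.0189, 0.092]
ee_rot: [[-0.994, 0.107, 0.0], [0.107, 0.994, 0.001], [-0.0, 0.001, -1.0]]
wrist_force: [-1.1, 4.2, 6.6]
gripper_width: 0.009
gripper_force: 2.9
```

>>> apply_moves:
  plan:
    - {"grip": 0, "offset": [-0.4, 0, 0], "spin": 0}
    - {"grip": 0, "offset": [-0.4, 0, 0], "spin": 0}

```text
time_s: 28.2
tcp_pos: [0.4614, 0.0184, 0.0921]
ee_rot: [[-0.994, 0.107, 0.001], [0.107, 0.994, 0.001], [-0.001, 0.001, -1.0]]
wrist_force: [0.1, 1.9, 5.9]
gripper_width: 0.005
gripper_force: 2.9
```

```bash
python3 - <<'E'
from h import *
from station import r
delta(cw(-.0545,.042,.1),83.9);s=r.sense();print(s["tcp_pos"],r.tcp_to_tips)
E
```

```text
off cm [ 0.04 -0.01 -0.79] spin -0.001 ang 83.86 t 28.2 f [0.1 1.9 5.9] g 0.005 J6 -118.64792922742991
[0.46137066 0.01838188 0.09207127] 0.022
```

>>> apply_moves:
  plan:
    - {"grip": 0, "offset": [0, 0, -1], "spin": 0}
    - {"grip": 0, "offset": [1.6, 0, -1], "spin": 0}
    - {"grip": 0, "offset": [1.6, 0, 0.1], "spin": 0}
    - {"grip": 0, "offset": [0.8, 0, 0.1], "spin": 0}
    - {"grip": 0, "offset": [0, 0, 0.1], "spin": 0}

```text
time_s: 28.7
tcp_pos: [0.4598, 0.0173, 0.0913]
ee_rot: [[-0.994, 0.106, -0.003], [0.106, 0.994, -0.001], [0.003, -0.002, -1.0]]
wrist_force: [-2.2, -0.3, 6.8]
gripper_width: 0.006
gripper_force: 3.4
```

>>> apply_moves:
  plan:
    - {"grip": 0, "offset": [0, 0, -1], "spin": 0}
    - {"grip": 0, "offset": [1.6, 0, -1], "spin": 0}
    - {"grip": 0, "offset": [1.6, 0, 0], "spin": 0}
    - {"grip": 0, "offset": [0.8, 0, 0], "spin": 0}
    - {"grip": 0, "offset": [0, 0, 0], "spin": 0}

```text
time_s: 29.2
tcp_pos: [0.4606, 0.0175, 0.091]
ee_rot: [[-0.994, 0.106, -0.002], [0.106, 0.994, -0.001], [0.002, -0.002, -1.0]]
wrist_force: [-2.3, -0.8, 8.0]
gripper_width: 0.008
gripper_force: 3.6
```

>>> apply_moves:
  plan:
    - {"grip": 0, "offset": [0, 0, -1], "spin": 0}
    - {"grip": 0, "offset": [1.6, 0, -1], "spin": 0}
    - {"grip": 0, "offset": [1.6, 0, 0], "spin": 0}
    - {"grip": 0, "offset": [0.8, 0, 0], "spin": 0}
    - {"grip": 0, "offset": [0, 0, 0], "spin": 0}

```text
time_s: 29.7
tcp_pos: [0.461, 0.0178, 0.0909]
ee_rot: [[-0.994, 0.106, -0.001], [0.106, 0.994, -0.001], [0.001, -0.001, -1.0]]
wrist_force: [-3.1, 0.6, 7.5]
gripper_width: 0.004
gripper_force: 3.7
```

>>> apply_moves:
  plan:
    - {"grip": 0, "offset": [0, 0, -1], "spin": 0}
    - {"grip": 0, "offset": [1.6, 0, -1], "spin": 0}
    - {"grip": 0, "offset": [1.6, 0, 0], "spin": 0}
    - {"grip": 0, "offset": [0.8, 0, 0], "spin": 0}
    - {"grip": 0, "offset": [0, 0, 0], "spin": 0}

```text
time_s: 30.2
tcp_pos: [0.4611, 0.0178, 0.0908]
ee_rot: [[-0.994, 0.106, -0.001], [0.106, 0.994, -0.001], [0.001, -0.001, -1.0]]
wrist_force: [-2.7, -0.5, 7.6]
gripper_width: 0.006
gripper_force: 3.8
```

>>> apply_moves:
  plan:
    - {"grip": 0, "offset": [0, 0, -1], "spin": 0}
    - {"grip": 0, "offset": [1.6, 0, -1], "spin": 0}
    - {"grip": 0, "offset": [1.6, 0, 0], "spin": 0}
    - {"grip": 0, "offset": [0.8, 0, 0], "spin": 0}
    - {"grip": 0, "offset": [0, 0, 0], "spin": 0}

```text
time_s: 30.7
tcp_pos: [0.4589, 0.0173, 0.0901]
ee_rot: [[-0.994, 0.107, -0.006], [0.107, 0.994, -0.002], [0.006, -0.003, -1.0]]
wrist_force: [-6.3, 1.2, 8.8]
gripper_width: 0.003
gripper_force: 4.3
```

>>> apply_moves:
  plan:
    - {"grip": 0, "offset": [0, 0, -1], "spin": 0}
    - {"grip": 0, "offset": [1.6, 0, -1], "spin": 0}
    - {"grip": 0, "offset": [1.6, 0, 0], "spin": 0}
    - {"grip": 0, "offset": [0.8, 0, 0], "spin": 0}
    - {"grip": 0, "offset": [0, 0, 0], "spin": 0}

```text
time_s: 31.2
tcp_pos: [0.4585, 0.0171, 0.0898]
ee_rot: [[-0.994, 0.107, -0.007], [0.107, 0.994, -0.002], [0.007, -0.003, -1.0]]
wrist_force: [-7.1, 0.4, 9.2]
gripper_width: 0.006
gripper_force: 4.4
```

>>> apply_moves:
  plan:
    - {"grip": 0, "offset": [0, 0, -1], "spin": 0}
    - {"grip": 0, "offset": [1.6, 0, -1], "spin": 0}
    - {"grip": 0, "offset": [1.6, 0, 0], "spin": 0}
    - {"grip": 0, "offset": [0.8, 0, 0], "spin": 0}
    - {"grip": 0, "offset": [0, 0, 0], "spin": 0}

```text
time_s: 31.7
tcp_pos: [0.4585, 0.0171, 0.0896]
ee_rot: [[-0.994, 0.107, -0.007], [0.107, 0.994, -0.002], [0.007, -0.003, -1.0]]
wrist_force: [-7.0, 1.2, 8.2]
gripper_width: 0.01
gripper_force: 4.6
```

>>> apply_moves:
  plan:
    - {"grip": 0, "offset": [0, 0, -1], "spin": 0}
    - {"grip": 0, "offset": [1.6, 0, -1], "spin": 0}
    - {"grip": 0, "offset": [1.6, 0, 0], "spin": 0}
    - {"grip": 0, "offset": [0.8, 0, 0], "spin": 0}
    - {"grip": 0, "offset": [0, 0, 0], "spin": 0}

```text
time_s: 32.2
tcp_pos: [0.4585, 0.0171, 0.0896]
ee_rot: [[-0.994, 0.107, -0.007], [0.107, 0.994, -0.002], [0.007, -0.003, -1.0]]
wrist_force: [-6.7, 0.3, 9.7]
gripper_width: 0.007
gripper_force: 4.6
```

>>> apply_moves:
  plan:
    - {"grip": 0, "offset": [0, 0, -1], "spin": 0}
    - {"grip": 0, "offset": [1.6, 0, -1], "spin": 0}
    - {"grip": 0, "offset": [1.6, 0, 0], "spin": 0}
    - {"grip": 0, "offset": [0.8, 0, 0], "spin": 0}
    - {"grip": 0, "offset": [0, 0, 0], "spin": 0}

```text
time_s: 32.7
tcp_pos: [0.4584, 0.0171, 0.0895]
ee_rot: [[-0.994, 0.107, -0.007], [0.107, 0.994, -0.002], [0.007, -0.003, -1.0]]
wrist_force: [-7.6, -0.1, 9.7]
gripper_width: 0.004
gripper_force: 4.7
```

```bash
python3 - <<'E'
from h import *
from station import r
delta(cw(-.0545,.042,.1),83.9);s=r.sense();print(s["tcp_pos"],r.tcp_to_tips)
E
```

```text
off cm [-0.23  0.15 -1.05] spin -0.001 ang 83.87 t 32.7 f [-7.6 -0.1  9.7] g 0.004 J6 -118.58331342717682
[0.45843964 0.01706598 0.08947335] 0.022
```

Red rolled with about 2.5 N drag, then hit its 5.5 stop at 7 N of slip, so the stop can be felt. Now red goes back 23.6 mm in two measured strokes (12.8 mm each, 1 mm lost per stroke).

>>> apply_moves:
  plan:
    - {"grip": 0, "offset": [0, 0, -1], "spin": 0}
    - {"grip": 0, "offset": [0.16, 0, -1], "spin": 0}
    - {"grip": 0, "offset": [0.16, 0, -1], "spin": 0}
    - {"grip": 0, "offset": [0.16, 0, 0], "spin": 0}
    - {"grip": 0, "offset": [0.16, 0, 0], "spin": 0}

```text
time_s: 33.2
tcp_pos: [0.4602, 0.0185, 0.0903]
ee_rot: [[-0.994, 0.106, 0.002], [0.106, 0.994, 0.0], [-0.002, 0.0, -1.0]]
wrist_force: [-1.0, 1.5, 8.5]
gripper_width: 0.003
gripper_force: 4.2
```

>>> apply_moves:
  plan:
    - {"grip": 0, "offset": [0, 0, 0], "spin": 0}
    - {"grip": 0, "offset": [0.4, 0, 0], "spin": 0}
    - {"grip": 0, "offset": [0.8, 0, 0], "spin": 0}
    - {"grip": 0, "offset": [1.28, 0, 0], "spin": 0}
    - {"grip": 0, "offset": [1.28, 0, 0], "spin": 0}

```text
time_s: 33.7
tcp_pos: [0.4479, 0.02, 0.0913]
ee_rot: [[-0.994, 0.106, 0.004], [0.106, 0.994, 0.001], [-0.004, 0.001, -1.0]]
wrist_force: [0.2, -0.1, 7.5]
gripper_width: 0.006
gripper_force: 3.4
```

>>> apply_moves:
  plan:
    - {"grip": 0, "offset": [0, 0, 0], "spin": 0}
    - {"grip": 0, "offset": [0, 0, -1], "spin": 0}
    - {"grip": 0, "offset": [-1.28, 0, -1], "spin": 0}
    - {"grip": 0, "offset": [-1.28, 0, -1], "spin": 0}
    - {"grip": 0, "offset": [-1.28, 0, 0], "spin": 0}

```text
time_s: 34.2
tcp_pos: [0.4603, 0.0183, 0.0908]
ee_rot: [[-0.994, 0.107, 0.003], [0.107, 0.994, 0.001], [-0.003, 0.001, -1.0]]
wrist_force: [1.3, -0.1, 7.6]
gripper_width: 0.007
gripper_force: 3.9
```

>>> apply_moves:
  plan:
    - {"grip": 0, "offset": [0, 0, 0], "spin": 0}
    - {"grip": 0, "offset": [0, 0, 0], "spin": 0}

```text
time_s: 34.4
tcp_pos: [0.46, 0.0183, 0.0907]
ee_rot: [[-0.994, 0.106, 0.001], [0.106, 0.994, -0.0], [-0.001, 0.0, -1.0]]
wrist_force: [0.9, 0.6, 7.3]
gripper_width: 0.006
gripper_force: 3.9
```

>>> apply_moves:
  plan:
    - {"grip": 0, "offset": [0.4, 0, 0], "spin": 0}
    - {"grip": 0, "offset": [0.8, 0, 0], "spin": 0}
    - {"grip": 0, "offset": [1.28, 0, 0], "spin": 0}
    - {"grip": 0, "offset": [1.28, 0, 0], "spin": 0}
    - {"grip": 0, "offset": [1.28, 0, 0], "spin": 0}

```text
time_s: 34.9
tcp_pos: [0.4474, 0.0198, 0.091]
ee_rot: [[-0.994, 0.106, 0.002], [0.106, 0.994, 0.0], [-0.002, 0.001, -1.0]]
wrist_force: [0.5, 0.9, 6.6]
gripper_width: 0.005
gripper_force: 3.6
```

>>> apply_moves:
  plan:
    - {"grip": 0, "offset": [0, 0, -1.5], "spin": 0}
    - {"grip": 0, "offset": [-0.7, 0, -2], "spin": 0}
    - {"grip": 0, "offset": [-0.7, -2.4, -2], "spin": 0}
    - {"grip": 0, "offset": [-0.7, -4.8, -2], "spin": 0}
    - {"grip": 0, "offset": [-0.7, -4.8, -2], "spin": 0}

```text
time_s: 35.4
tcp_pos: [0.447, -0.0307, 0.1094]
ee_rot: [[-0.994, 0.11, -0.003], [0.11, 0.994, -0.001], [0.003, -0.001, -1.0]]
wrist_force: [-1.0, 0.9, -0.8]
gripper_width: 0.006
gripper_force: 0.0
```

```bash
python3 - <<'E'
from h import *
from station import r
delta(cw(-.0625,-.006,.091),83.9);s=r.sense();print(s["tcp_pos"],r.tcp_to_tips)
E
```

```text
off cm [-0.07  0.23  1.84] spin -0.004 ang 83.68 t 35.4 f [-1.   0.9 -0.8] g 0.006 J6 -113.24227401279836
[ 0.44697829 -0.03074748  0.10940214] 0.022
```

>>> apply_moves:
  plan:
    - {"grip": 0, "offset": [-0.8, 0.1, 0], "spin": 0}
    - {"grip": 0, "offset": [-0.8, 0.1, 1.9], "spin": 0}
    - {"grip": 0, "offset": [-0.8, 0.1, 1.9], "spin": 0}
    - {"grip": 0, "offset": [0, 0.1, 1.9], "spin": 0}
    - {"grip": 0, "offset": [0.8, 0.1, 1.9], "spin": 0}

```text
time_s: 35.9
tcp_pos: [0.4434, -0.026, 0.0929]
ee_rot: [[-0.994, 0.105, 0.005], [0.105, 0.994, 0.0], [-0.005, 0.001, -1.0]]
wrist_force: [2.4, -0.6, 5.3]
gripper_width: 0.006
gripper_force: 2.3
```

>>> apply_moves:
  plan:
    - {"grip": 0, "offset": [0, 0, -1], "spin": 0}
    - {"grip": 0, "offset": [-1.6, 0, -1], "spin": 0}
    - {"grip": 0, "offset": [-1.6, 0, 0], "spin": 0}
    - {"grip": 0, "offset": [-0.8, 0, 0], "spin": 0}
    - {"grip": 0, "offset": [0, 0, 0], "spin": 0}

```text
time_s: 36.4
tcp_pos: [0.4417, -0.0263, 0.0922]
ee_rot: [[-0.994, 0.106, 0.004], [0.106, 0.994, 0.001], [-0.004, 0.001, -1.0]]
wrist_force: [2.6, 2.6, 5.9]
gripper_width: 0.003
gripper_force: 2.8
```

>>> apply_moves:
  plan:
    - {"grip": 0, "offset": [0, 0, -1], "spin": 0}
    - {"grip": 0, "offset": [-1.6, 0, -1], "spin": 0}
    - {"grip": 0, "offset": [-1.6, 0, 0], "spin": 0}
    - {"grip": 0, "offset": [-0.8, 0, 0], "spin": 0}
    - {"grip": 0, "offset": [0, 0, 0], "spin": 0}

```text
time_s: 36.9
tcp_pos: [0.4409, -0.0268, 0.0919]
ee_rot: [[-0.994, 0.107, 0.003], [0.107, 0.994, 0.0], [-0.003, 0.001, -1.0]]
wrist_force: [3.1, 1.6, 5.5]
gripper_width: 0.009
gripper_force: 3.0
```

>>> apply_moves:
  plan:
    - {"grip": 0, "offset": [0, 0, -1], "spin": 0}
    - {"grip": 0, "offset": [-1.6, 0, -1], "spin": 0}
    - {"grip": 0, "offset": [-1.6, 0, 0], "spin": 0}
    - {"grip": 0, "offset": [-0.8, 0, 0], "spin": 0}
    - {"grip": 0, "offset": [0, 0, 0], "spin": 0}

```text
time_s: 37.4
tcp_pos: [0.4408, -0.0268, 0.0919]
ee_rot: [[-0.994, 0.107, 0.003], [0.107, 0.994, 0.0], [-0.002, 0.001, -1.0]]
wrist_force: [3.5, 1.4, 5.8]
gripper_width: 0.009
gripper_force: 3.0
```

>>> apply_moves:
  plan:
    - {"grip": 0, "offset": [0, 0, -1], "spin": 0}
    - {"grip": 0, "offset": [-1.6, 0, -1], "spin": 0}
    - {"grip": 0, "offset": [-1.6, 0, 0], "spin": 0}
    - {"grip": 0, "offset": [-0.8, 0, 0], "spin": 0}
    - {"grip": 0, "offset": [0, 0, 0], "spin": 0}

```text
time_s: 37.9
tcp_pos: [0.4408, -0.0268, 0.0918]
ee_rot: [[-0.994, 0.107, 0.002], [0.107, 0.994, 0.0], [-0.002, 0.001, -1.0]]
wrist_force: [2.6, 1.0, 6.4]
gripper_width: 0.006
gripper_force: 3.0
```

>>> apply_moves:
  plan:
    - {"grip": 0, "offset": [0, 0, -1], "spin": 0}
    - {"grip": 0, "offset": [-1.6, 0, -1], "spin": 0}
    - {"grip": 0, "offset": [-1.6, 0, 0], "spin": 0}
    - {"grip": 0, "offset": [-0.8, 0, 0], "spin": 0}
    - {"grip": 0, "offset": [0, 0, 0], "spin": 0}

```text
time_s: 38.4
tcp_pos: [0.4425, -0.0267, 0.0921]
ee_rot: [[-0.994, 0.106, 0.006], [0.106, 0.994, 0.001], [-0.006, 0.001, -1.0]]
wrist_force: [3.6, -0.8, 6.1]
gripper_width: 0.007
gripper_force: 2.8
```

>>> apply_moves:
  plan:
    - {"grip": 0, "offset": [0, 0, -1], "spin": 0}
    - {"grip": 0, "offset": [-1.6, 0, -1], "spin": 0}
    - {"grip": 0, "offset": [-1.6, 0, 0.05], "spin": 0}
    - {"grip": 0, "offset": [-0.8, 0, 0.05], "spin": 0}
    - {"grip": 0, "offset": [0, 0, 0.05], "spin": 0}

```text
time_s: 38.9
tcp_pos: [0.443, -0.0266, 0.0917]
ee_rot: [[-0.994, 0.106, 0.007], [0.106, 0.994, 0.001], [-0.006, 0.001, -1.0]]
wrist_force: [5.2, -0.7, 7.2]
gripper_width: 0.005
gripper_force: 3.1
```

>>> apply_moves:
  plan:
    - {"grip": 0, "offset": [0, 0, -1], "spin": 0}
    - {"grip": 0, "offset": [-1.6, 0, -1], "spin": 0}
    - {"grip": 0, "offset": [-1.6, 0, 0], "spin": 0}
    - {"grip": 0, "offset": [-0.8, 0, 0], "spin": 0}
    - {"grip": 0, "offset": [0, 0, 0], "spin": 0}

```text
time_s: 39.4
tcp_pos: [0.443, -0.0266, 0.0916]
ee_rot: [[-0.994, 0.106, 0.006], [0.106, 0.994, 0.001], [-0.006, 0.001, -1.0]]
wrist_force: [5.8, -1.0, 5.8]
gripper_width: 0.005
gripper_force: 3.1
```

Blue is at its lower stop (about 5.5 N slip). Roll it forward 24.2 mm in two strokes, then lift over grey to yellow.

>>> apply_moves:
  plan:
    - {"grip": 0, "offset": [0, 0, -1], "spin": 0}
    - {"grip": 0, "offset": [-0.14, 0, -1], "spin": 0}
    - {"grip": 0, "offset": [-0.14, 0, -1], "spin": 0}
    - {"grip": 0, "offset": [-0.14, 0, 0], "spin": 0}
    - {"grip": 0, "offset": [-0.14, 0, 0], "spin": 0}

```text
time_s: 39.9
tcp_pos: [0.4419, -0.0273, 0.0904]
ee_rot: [[-0.994, 0.107, -0.001], [0.107, 0.994, -0.001], [0.001, -0.001, -1.0]]
wrist_force: [-0.7, 1.2, 8.5]
gripper_width: 0.006
gripper_force: 4.1
```

>>> apply_moves:
  plan:
    - {"grip": 0, "offset": [0, 0, 0], "spin": 0}
    - {"grip": 0, "offset": [-0.4, 0, 0], "spin": 0}
    - {"grip": 0, "offset": [-0.8, 0, 0], "spin": 0}
    - {"grip": 0, "offset": [-1.32, 0, 0], "spin": 0}
    - {"grip": 0, "offset": [-1.32, 0, 0], "spin": 0}

```text
time_s: 40.4
tcp_pos: [0.4552, -0.0288, 0.0909]
ee_rot: [[-0.994, 0.107, -0.001], [0.107, 0.994, -0.001], [0.001, -0.001, -1.0]]
wrist_force: [-1.1, 0.1, 7.2]
gripper_width: 0.005
gripper_force: 3.7
```

>>> apply_moves:
  plan:
    - {"grip": 0, "offset": [0, 0, 0], "spin": 0}
    - {"grip": 0, "offset": [0, 0, -1], "spin": 0}
    - {"grip": 0, "offset": [1.32, 0, -1], "spin": 0}
    - {"grip": 0, "offset": [1.32, 0, -1], "spin": 0}
    - {"grip": 0, "offset": [1.32, 0, 0], "spin": 0}

```text
time_s: 40.9
tcp_pos: [0.4423, -0.0272, 0.0915]
ee_rot: [[-0.994, 0.106, 0.002], [0.106, 0.994, 0.0], [-0.002, 0.001, -1.0]]
wrist_force: [-1.4, 0.7, 5.9]
gripper_width: 0.003
gripper_force: 3.3
```

>>> apply_moves:
  plan:
    - {"grip": 0, "offset": [0, 0, 0], "spin": 0}
    - {"grip": 0, "offset": [0, 0, 0], "spin": 0}

```text
time_s: 41.1
tcp_pos: [0.4423, -0.0272, 0.091]
ee_rot: [[-0.994, 0.106, -0.0], [0.106, 0.994, -0.0], [0.0, -0.0, -1.0]]
wrist_force: [-1.4, 0.8, 7.4]
gripper_width: 0.006
gripper_force: 3.6
```

>>> apply_moves:
  plan:
    - {"grip": 0, "offset": [-0.4, 0, 0], "spin": 0}
    - {"grip": 0, "offset": [-0.8, 0, 0], "spin": 0}
    - {"grip": 0, "offset": [-1.32, 0, 0], "spin": 0}
    - {"grip": 0, "offset": [-1.32, 0, 0], "spin": 0}
    - {"grip": 0, "offset": [-1.32, 0, 0], "spin": 0}

```text
time_s: 41.6
tcp_pos: [0.456, -0.0287, 0.0913]
ee_rot: [[-0.994, 0.106, 0.001], [0.106, 0.994, -0.0], [-0.001, -0.0, -1.0]]
wrist_force: [-0.6, -0.3, 6.8]
gripper_width: 0.003
gripper_force: 3.4
```

>>> apply_moves:
  plan:
    - {"grip": 0, "offset": [0, 0, -3], "spin": 0}
    - {"grip": 0, "offset": [1.4, -2, -4], "spin": 0}
    - {"grip": 0, "offset": [1.4, -6, -4], "spin": 0}
    - {"grip": 0, "offset": [1.4, -9.6, -4], "spin": 0}
    - {"grip": 0, "offset": [1.4, -9.6, -4], "spin": 0}

```text
time_s: 42.1
tcp_pos: [0.4297, -0.1253, 0.1302]
ee_rot: [[-0.994, 0.112, -0.002], [0.112, 0.994, -0.0], [0.002, -0.0, -1.0]]
wrist_force: [0.2, 0.6, 0.0]
gripper_width: 0.007
gripper_force: 0.0
```

>>> apply_moves:
  plan:
    - {"grip": 0, "offset": [0, 0, 0], "spin": 0}

```text
time_s: 42.2
tcp_pos: [0.4303, -0.1233, 0.1303]
ee_rot: [[-0.994, 0.109, -0.002], [0.109, 0.994, 0.0], [0.002, -0.0, -1.0]]
wrist_force: [-0.7, 1.0, -0.3]
gripper_width: 0.003
gripper_force: 0.0
```

```bash
python3 - <<'E'
from h import *
from station import r
delta(cw(-.0705,-.102,.091),83.9)
E
```

```text
off cm [0.06 0.01 3.93] spin -0.003 ang 83.73 t 42.2 f [-0.7  1.  -0.3] g 0.003 J6 -101.17687947749722
```

>>> apply_moves:
  plan:
    - {"grip": 0, "offset": [0, 0, 2.5], "spin": 0}
    - {"grip": 0, "offset": [0, 0, 3.95], "spin": 0}
    - {"grip": 0, "offset": [0, 0, 3.95], "spin": 0}
    - {"grip": 0, "offset": [-0.8, 0, 3.95], "spin": 0}
    - {"grip": 0, "offset": [-1.6, 0, 3.95], "spin": 0}

```text
time_s: 42.7
tcp_pos: [0.4463, -0.1236, 0.0918]
ee_rot: [[-0.994, 0.105, -0.002], [0.105, 0.994, -0.001], [0.002, -0.001, -1.0]]
wrist_force: [-2.8, 0.2, 5.4]
gripper_width: 0.004
gripper_force: 3.0
```

>>> apply_moves:
  plan:
    - {"grip": 0, "offset": [0, 0, -1], "spin": 0}
    - {"grip": 0, "offset": [1.6, 0, -1], "spin": 0}
    - {"grip": 0, "offset": [1.6, 0, 0], "spin": 0}
    - {"grip": 0, "offset": [0.8, 0, 0], "spin": 0}
    - {"grip": 0, "offset": [0, 0, 0], "spin": 0}

```text
time_s: 43.2
tcp_pos: [0.4461, -0.1241, 0.0916]
ee_rot: [[-0.994, 0.106, -0.004], [0.106, 0.994, -0.0], [0.004, -0.001, -1.0]]
wrist_force: [-5.0, 1.1, 6.6]
gripper_width: 0.004
gripper_force: 3.2
```

>>> apply_moves:
  plan:
    - {"grip": 0, "offset": [0, 0, -1], "spin": 0}
    - {"grip": 0, "offset": [1.6, 0, -1], "spin": 0}
    - {"grip": 0, "offset": [1.6, 0, 0], "spin": 0}
    - {"grip": 0, "offset": [0.8, 0, 0], "spin": 0}
    - {"grip": 0, "offset": [0, 0, 0], "spin": 0}

```text
time_s: 43.7
tcp_pos: [0.4444, -0.1246, 0.0909]
ee_rot: [[-0.994, 0.107, -0.007], [0.107, 0.994, -0.001], [0.007, -0.001, -1.0]]
wrist_force: [-5.4, 0.4, 7.2]
gripper_width: 0.003
gripper_force: 3.7
```

>>> apply_moves:
  plan:
    - {"grip": 0, "offset": [0, 0, -1], "spin": 0}
    - {"grip": 0, "offset": [1.6, 0, -1], "spin": 0}
    - {"grip": 0, "offset": [1.6, 0, 0], "spin": 0}
    - {"grip": 0, "offset": [0.8, 0, 0], "spin": 0}
    - {"grip": 0, "offset": [0, 0, 0], "spin": 0}

```text
time_s: 44.2
tcp_pos: [0.4447, -0.1246, 0.0909]
ee_rot: [[-0.994, 0.107, -0.007], [0.107, 0.994, -0.001], [0.007, -0.001, -1.0]]
wrist_force: [-5.4, 0.2, 7.8]
gripper_width: 0.006
gripper_force: 3.7
```

>>> apply_moves:
  plan:
    - {"grip": 0, "offset": [0, 0, -1], "spin": 0}
    - {"grip": 0, "offset": [1.6, 0, -1], "spin": 0}
    - {"grip": 0, "offset": [1.6, 0, 0], "spin": 0}
    - {"grip": 0, "offset": [0.8, 0, 0], "spin": 0}
    - {"grip": 0, "offset": [0, 0, 0], "spin": 0}

```text
time_s: 44.7
tcp_pos: [0.4448, -0.1247, 0.0909]
ee_rot: [[-0.994, 0.107, -0.007], [0.107, 0.994, -0.001], [0.007, -0.001, -1.0]]
wrist_force: [-5.4, 0.2, 6.9]
gripper_width: 0.005
gripper_force: 3.7
```

>>> apply_moves:
  plan:
    - {"grip": 0, "offset": [0, 0, -1], "spin": 0}
    - {"grip": 0, "offset": [1.6, 0, -1], "spin": 0}
    - {"grip": 0, "offset": [1.6, 0, 0], "spin": 0}
    - {"grip": 0, "offset": [0.8, 0, 0], "spin": 0}
    - {"grip": 0, "offset": [0, 0, 0], "spin": 0}

```text
time_s: 45.2
tcp_pos: [0.4448, -0.1247, 0.0909]
ee_rot: [[-0.994, 0.107, -0.007], [0.107, 0.994, -0.001], [0.007, -0.001, -1.0]]
wrist_force: [-6.8, -0.0, 7.7]
gripper_width: 0.001
gripper_force: 3.7
```

>>> apply_moves:
  plan:
    - {"grip": 0, "offset": [0, 0, -1], "spin": 0}
    - {"grip": 0, "offset": [1.6, 0, -1], "spin": 0}
    - {"grip": 0, "offset": [1.6, 0, 0], "spin": 0}
    - {"grip": 0, "offset": [0.8, 0, 0], "spin": 0}
    - {"grip": 0, "offset": [0, 0, 0], "spin": 0}

```text
time_s: 45.7
tcp_pos: [0.4448, -0.1246, 0.0909]
ee_rot: [[-0.994, 0.107, -0.007], [0.107, 0.994, -0.001], [0.007, -0.001, -1.0]]
wrist_force: [-5.1, -0.1, 7.6]
gripper_width: 0.005
gripper_force: 3.7
```

>>> apply_moves:
  plan:
    - {"grip": 0, "offset": [0, 0, -1], "spin": 0}
    - {"grip": 0, "offset": [1.6, 0, -1], "spin": 0}
    - {"grip": 0, "offset": [1.6, 0, 0], "spin": 0}
    - {"grip": 0, "offset": [0.8, 0, 0], "spin": 0}
    - {"grip": 0, "offset": [0, 0, 0], "spin": 0}

```text
time_s: 46.2
tcp_pos: [0.4448, -0.1246, 0.0909]
ee_rot: [[-0.994, 0.107, -0.007], [0.107, 0.994, -0.001], [0.007, -0.001, -1.0]]
wrist_force: [-6.2, 0.1, 7.3]
gripper_width: 0.001
gripper_force: 3.7
```

Yellow is at its upper stop. Back 42.5 mm in three strokes of 15.2 mm, then clear away to look.

>>> apply_moves:
  plan:
    - {"grip": 0, "offset": [0, 0, -1], "spin": 0}
    - {"grip": 0, "offset": [0, 0, -1], "spin": 0}
    - {"grip": 0, "offset": [0, 0, 0], "spin": 0}
    - {"grip": 0, "offset": [0, 0, 0], "spin": 0}
    - {"grip": 0, "offset": [0, 0, 0], "spin": 0}

```text
time_s: 46.7
tcp_pos: [0.4483, -0.1242, 0.092]
ee_rot: [[-0.994, 0.106, 0.003], [0.106, 0.994, -0.0], [-0.003, 0.0, -1.0]]
wrist_force: [1.2, 0.5, 6.8]
gripper_width: 0.006
gripper_force: 2.8
```

>>> apply_moves:
  plan:
    - {"grip": 0, "offset": [0.5, 0, 0], "spin": 0}
    - {"grip": 0, "offset": [1, 0, 0], "spin": 0}
    - {"grip": 0, "offset": [1.52, 0, 0], "spin": 0}
    - {"grip": 0, "offset": [1.52, 0, 0], "spin": 0}
    - {"grip": 0, "offset": [1.52, 0, 0], "spin": 0}

```text
time_s: 47.2
tcp_pos: [0.4329, -0.1225, 0.0922]
ee_rot: [[-0.994, 0.106, 0.003], [0.106, 0.994, -0.0], [-0.003, 0.0, -1.0]]
wrist_force: [0.0, 0.7, 5.7]
gripper_width: 0.004
gripper_force: 2.8
```

>>> apply_moves:
  plan:
    - {"grip": 0, "offset": [0, 0, -1], "spin": 0}
    - {"grip": 0, "offset": [-1.52, 0, -1], "spin": 0}
    - {"grip": 0, "offset": [-1.52, 0, -1], "spin": 0}
    - {"grip": 0, "offset": [-1.52, 0, 0], "spin": 0}
    - {"grip": 0, "offset": [-1.52, 0, 0], "spin": 0}

```text
time_s: 47.7
tcp_pos: [0.4466, -0.1243, 0.0911]
ee_rot: [[-0.994, 0.107, 0.0], [0.107, 0.994, -0.0], [-0.0, -0.0, -1.0]]
wrist_force: [1.1, 0.6, 7.3]
gripper_width: 0.005
gripper_force: 3.5
```

>>> apply_moves:
  plan:
    - {"grip": 0, "offset": [0.5, 0, 0], "spin": 0}
    - {"grip": 0, "offset": [1, 0, 0], "spin": 0}
    - {"grip": 0, "offset": [1.52, 0, 0], "spin": 0}
    - {"grip": 0, "offset": [1.52, 0, 0], "spin": 0}
    - {"grip": 0, "offset": [1.52, 0, 0], "spin": 0}

```text
time_s: 48.2
tcp_pos: [0.4318, -0.1226, 0.0921]
ee_rot: [[-0.994, 0.106, 0.002], [0.106, 0.994, -0.0], [-0.002, 0.0, -1.0]]
wrist_force: [2.2, 1.2, 5.8]
gripper_width: 0.005
gripper_force: 2.9
```

>>> apply_moves:
  plan:
    - {"grip": 0, "offset": [0, 0, -1], "spin": 0}
    - {"grip": 0, "offset": [-1.52, 0, -1], "spin": 0}
    - {"grip": 0, "offset": [-1.52, 0, -1], "spin": 0}
    - {"grip": 0, "offset": [-1.52, 0, 0], "spin": 0}
    - {"grip": 0, "offset": [-1.52, 0, 0], "spin": 0}

```text
time_s: 48.7
tcp_pos: [0.4463, -0.1244, 0.0911]
ee_rot: [[-0.994, 0.107, -0.0], [0.107, 0.994, -0.0], [0.0, -0.0, -1.0]]
wrist_force: [0.4, 1.1, 7.4]
gripper_width: 0.006
gripper_force: 3.5
```

>>> apply_moves:
  plan:
    - {"grip": 0, "offset": [0.5, 0, 0], "spin": 0}
    - {"grip": 0, "offset": [1, 0, 0], "spin": 0}
    - {"grip": 0, "offset": [1.52, 0, 0], "spin": 0}
    - {"grip": 0, "offset": [1.52, 0, 0], "spin": 0}
    - {"grip": 0, "offset": [1.52, 0, 0], "spin": 0}

```text
time_s: 49.2
tcp_pos: [0.4316, -0.1227, 0.092]
ee_rot: [[-0.994, 0.106, 0.001], [0.106, 0.994, -0.0], [-0.001, -0.0, -1.0]]
wrist_force: [0.4, 1.5, 5.2]
gripper_width: 0.004
gripper_force: 2.9
```

>>> apply_moves:
  plan:
    - {"grip": 0, "offset": [0, 0, -4], "spin": 0}
    - {"grip": 0, "offset": [0, -4, -7], "spin": 0}
    - {"grip": 0, "offset": [0, -8, -7], "spin": 0}
    - {"grip": 0, "offset": [0, -12, -7], "spin": 0}
    - {"grip": 0, "offset": [0, -16, -7], "spin": 0}

```text
time_s: 49.7
tcp_pos: [0.4126, -0.2825, 0.1609]
ee_rot: [[-0.994, 0.107, -0.002], [0.107, 0.994, 0.001], [0.002, 0.001, -1.0]]
wrist_force: [1.2, -0.2, 0.0]
gripper_width: 0.007
gripper_force: 0.0
```

```bash
python3 wheels.py w1
```

```text
handle cloud [ 0.00574615 -0.03364317  0.08114647] [0.01818294 0.03631797 0.10085918]
off cm [-0.63 30.31  6.16] spin 0.0 ang 83.9 t 50.45 f [0.  0.  0.3] g 0.005 J6 -80.51997110221356
```

View pics/w1.png

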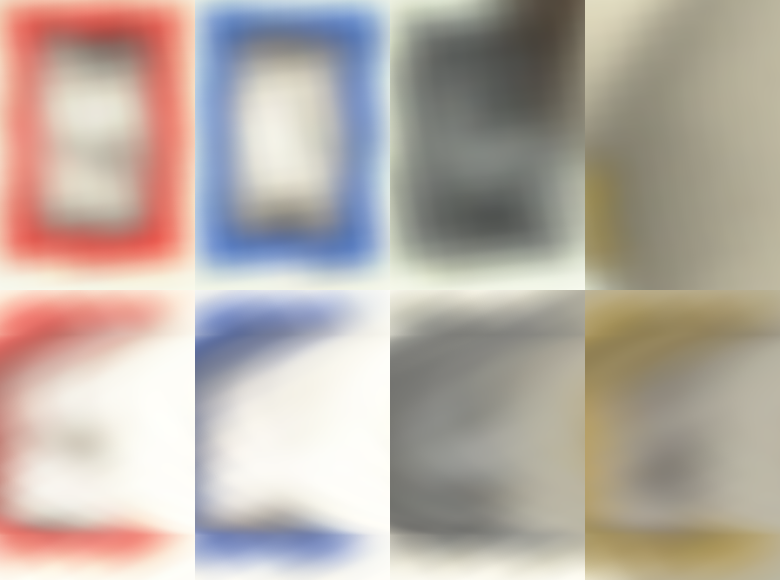

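Red and blue look squared up, but the arm hides and shades yellow. Move further off and look again.

>>> apply_moves:
  plan:
    - {"grip": 0, "offset": [-1, -4.5, 0], "spin": 0}
    - {"grip": 0, "offset": [-2, -9, 0], "spin": 0}
    - {"grip": 0, "offset": [-3, -13.5, -2], "spin": 0}
    - {"grip": 0, "offset": [-4, -18, -4], "spin": 0}
    - {"grip": 0, "offset": [-4, -22, -6], "spin": 0}

```text
time_s: 50.95
tcp_pos: [0.431, -0.5069, 0.2217]
ee_rot: [[-0.994, 0.107, -0.0], [0.107, 0.994, -0.0], [0.0, -0.0, -1.0]]
wrist_force: [1.2, 1.0, 0.1]
gripper_width: 0.009
gripper_force: 0.0
```

```bash
python3 wheels.py w2
```

```text
handle cloud [ 0.00553222 -0.03361787  0.0830198 ] [0.0186376  0.03621527 0.10088909]
off cm [ 3.36 52.31 12.16] spin 0.0 ang 83.89 t 51.7 f [ 0.2 -0.2 -0.3] g 0.008 J6 -60.54167934426222
```

View pics/w2.png

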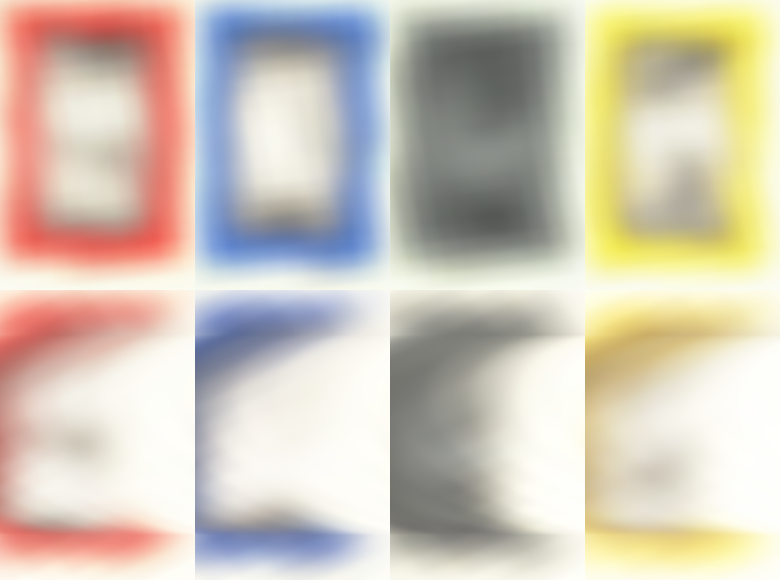

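```bash
python3 - <<'E'
from h import *
for n in("w0","w2"):
    I=cv2.cvtColor(cv2.imread(f"pics/{n}.png"),cv2.COLOR_BGR2GRAY).astype(float)
    for k,nm in enumerate(("red","blue","grey","yel")):
        T=I[:290,k*195+60:k*195+130].mean(1); S=I[290:,k*195+45:k*195+110].mean(1)
        f=lambda P:[int(np.interp(-a,-(-.038-(np.arange(290)+.5)/290*.049),P)) for a in -.0625+.018*np.sin(np.radians(np.arange(60,-61,-10)))]
        print(n,nm,"top",f(T),"side",f(S))
E
```

```text
w0 red top [161, 169, 182, 194, 208, 233, 245, 240, 225, 208, 188, 164, 151] side [135, 144, 159, 175, 186, 199, 228, 239, 230, 218, 208, 205, 176]
w0 blue top [146, 174, 209, 231, 235, 228, 219, 210, 197, 194, 179, 150, 131] side [130, 153, 184, 209, 218, 213, 203, 198, 204, 218, 221, 185, 132]
w0 grey top [99, 100, 104, 108, 115, 126, 142, 141, 126, 107, 95, 99, 115] side [119, 128, 142, 154, 156, 151, 155, 161, 152, 136, 131, 124, 112]
w0 yel top [159, 161, 182, 210, 235, 241, 231, 215, 216, 221, 210, 190, 191] side [178, 193, 209, 221, 232, 235, 219, 200, 210, 223, 228, 210, 176]
w2 red top [139, 163, 192, 220, 233, 227, 207, 204, 217, 213, 185, 151, 137] side [168, 186, 207, 229, 239, 231, 212, 216, 235, 243, 237, 212, 171]
w2 blue top [149, 179, 211, 226, 231, 234, 235, 235, 227, 195, 157, 133, 123] side [145, 171, 203, 226, 235, 241, 244, 247, 248, 242, 219, 178, 143]
w2 grey top [96, 97, 100, 104, 111, 122, 137, 136, 121, 103, 92, 96, 111] side [131, 141, 156, 168, 170, 165, 169, 176, 166, 150, 143, 137, 123]
w2 yel top [161, 160, 172, 194, 221, 236, 229, 212, 196, 183, 177, 174, 185] side [187, 196, 206, 217, 229, 238, 235, 224, 211, 216, 226, 227, 208]
```

Red sits about square, but yellow's figure looks 10–20° low and blue a little high, as if the strokes overshot (little was lost per stroke). Quantify it by fitting a rendered digit drum to both cameras.

```bash
cat > fit.py <<'E'
from h import *
import sys
def digit(n,h,w=None,th=None):
    """10 px per mm patch, 14mm wide x 18.85mm tall, ink=1, upright"""
    P=np.zeros((188,140),np.uint8);sc=h*10/21.;t=int(h*1.5)
    (W,H),_=cv2.getTextSize(str(n),0,sc,t);cv2.putText(P,str(n),((140-W)//2,(188+H)//2),0,sc,255,t,cv2.LINE_AA);return P/255.
def drum(h,flip):
    # rows: arc position s (mm, 10/mm) relative to figure 0; increasing s -> towards -x (down the picture) when angle 0
    out=[]
    for n in range(6):
        d=digit(n,h); out.append(d[::-1,::-1] if flip else d)
    return np.vstack(out)  # figure n centre at row 94+188.5*n
xs=-.038-(np.arange(290)+.5)/290*.049; ysr=(np.arange(195)+.5)/195*28-14   # mm to right (-y)
def render(D,q,sig):
    a=np.arcsin(np.clip((xs+.0625)/.018,-1,1))   # angle towards +x
    s=(q-a)*18*10+94                             # figure n on top at q=n*1.047
    m=np.zeros((290,195),np.float32)
    mp=np.repeat(s[:,None],195,1).astype(np.float32);mx=np.repeat((ysr*10+70)[None],290,0).astype(np.float32)
    m=cv2.remap(D.astype(np.float32),mx,mp,cv2.INTER_LINEAR,borderValue=0)
    return cv2.GaussianBlur(m,(0,0),sigmaX=sig*7,sigmaY=sig*5.9)
sel=np.ix_(np.where(abs(xs+.0625)<.0125)[0],np.where(abs(ysr)<5)[0])
X,Y=np.meshgrid(xs*1000+62.5,ysr,indexing='ij');B=np.stack([np.ones_like(X),X,X*X,Y,Y*Y,X*Y],-1)[sel].reshape(-1,6)/np.array([1,10,100,5,25,50])
Q,_=np.linalg.qr(B)
def score(I,M):
    i=I[sel].ravel();m=M[sel].ravel();i=i-Q@(Q.T@i);m=m-Q@(Q.T@m);return -(i@m)/np.sqrt((i@i)*(m@m)+1e-9)
if __name__=="__main__":
    qs=np.arange(-.3,5.51,.05);tot=[]
    ims={}
    for n in sys.argv[1:]:
        I=cv2.cvtColor(cv2.imread(f"pics/{n}.png"),cv2.COLOR_BGR2GRAY).astype(float)[:290]
        for k,nm in ((0,"red"),(1,"blue"),(3,"yel")): ims[n,nm]=I[:,k*195:k*195+195]
    for h in(8,10,12):
        for fl in(0,1):
            for sg in(1.3,1.8):
                D=drum(h,fl);R=[render(D,q,sg) for q in qs]
                res={k:np.array([score(v,m) for m in R]) for k,v in ims.items()}
                tot.append((sum(r.max() for r in res.values()),h,fl,sg,{k:(qs[r.argmax()].round(2),r.max().round(2)) for k,r in res.items()}))
    for t in sorted(tot,key=lambda t:-t[0])[:5]: print(t[:4]);print("  ",{"/".join(k):tuple(map(float,v)) for k,v in t[4].items()})
E
python3 fit.py w0 w2
```

```text
(np.float64(4.709460630544384), 10, 1, 1.8)
   {'w0/red': (4.55, 0.65), 'w0/blue': (3.05, 0.69), 'w0/yel': (3.95, 0.88), 'w2/red': (4.05, 0.87), 'w2/blue': (0.15, 0.77), 'w2/yel': (3.85, 0.86)}
(np.float64(4.6501963954591155), 8, 1, 1.8)
   {'w0/red': (4.55, 0.64), 'w0/blue': (3.0, 0.61), 'w0/yel': (3.95, 0.89), 'w2/red': (4.05, 0.84), 'w2/blue': (0.15, 0.82), 'w2/yel': (3.85, 0.86)}
(np.float64(4.638520254935486), 8, 0, 1.8)
   {'w0/red': (2.55, 0.58), 'w0/blue': (5.1, 0.68), 'w0/yel': (4.0, 0.9), 'w2/red': (4.15, 0.8), 'w2/blue': (3.35, 0.79), 'w2/yel': (2.8, 0.89)}
(np.float64(4.619487408897985), 10, 0, 1.8)
   {'w0/red': (4.6, 0.56), 'w0/blue': (5.1, 0.71), 'w0/yel': (4.0, 0.9), 'w2/red': (4.15, 0.84), 'w2/blue': (3.35, 0.78), 'w2/yel': (3.9, 0.82)}
(np.float64(4.50428442455037), 12, 1, 1.8)
   {'w0/red': (4.55, 0.58), 'w0/blue': (3.05, 0.71), 'w0/yel': (3.95, 0.81), 'w2/red': (4.05, 0.85), 'w2/blue': (4.3, 0.74), 'w2/yel': (3.9, 0.82)}
```

Digits upright towards +x (flip 0) agree with the stroke counts: red 2.55, blue 5.1 and yellow 4.0 at the start. Now refine locally.

```bash
python3 - <<'E'
from fit import *
qs={"red":np.arange(3.7,4.7,.04),"blue":np.arange(.5,1.7,.04),"yel":np.arange(2.5,3.6,.04)}
I=cv2.cvtColor(cv2.imread("pics/w2.png"),cv2.COLOR_BGR2GRAY).astype(float)[:290]
for h in(7,9,11):
  for sg in(1.6,2.2):
    D=drum(h,0)
    for k,nm in((0,"red"),(1,"blue"),(3,"yel")):
        s=np.array([score(I[:,k*195:k*195+195],render(D,q,sg)) for q in qs[nm]]);print(h,sg,nm,qs[nm][s.argmax()].round(2),s.max().round(2),end=" | ")
    print()
E
```

```text
7 1.6 red 4.1 0.75 | 7 1.6 blue 1.26 0.69 | 7 1.6 yel 2.82 0.89 | 
7 2.2 red 4.1 0.82 | 7 2.2 blue 1.22 0.76 | 7 2.2 yel 2.82 0.91 | 
9 1.6 red 4.14 0.81 | 9 1.6 blue 1.22 0.69 | 9 1.6 yel 2.82 0.83 | 
9 2.2 red 4.14 0.86 | 9 2.2 blue 1.22 0.76 | 9 2.2 yel 2.82 0.89 | 
11 1.6 red 4.14 0.82 | 11 1.6 blue 1.18 0.62 | 11 1.6 yel 2.86 0.61 | 
11 2.2 red 4.14 0.86 | 11 2.2 blue 1.22 0.71 | 11 2.2 yel 2.86 0.74 |
```

Estimates: red 4.12 (fine), blue 1.22 (3 mm too far), yellow 2.83 (5.5 mm short). Correct yellow forward and blue back.

>>> apply_moves:
  plan:
    - {"grip": 0, "offset": [0.4, 4.5, 0], "spin": 0}
    - {"grip": 0, "offset": [0.8, 9, 0], "spin": 0}
    - {"grip": 0, "offset": [1.2, 13.5, 0], "spin": 0}
    - {"grip": 0, "offset": [1.6, 18, 0], "spin": 0}
    - {"grip": 0, "offset": [2, 22, 2], "spin": 0}

```text
time_s: 52.2
tcp_pos: [0.4357, -0.2829, 0.2041]
ee_rot: [[-0.994, 0.106, 0.007], [0.106, 0.994, -0.003], [-0.007, -0.002, -1.0]]
wrist_force: [2.0, 0.6, -0.5]
gripper_width: 0.003
gripper_force: 0.0
```

>>> apply_moves:
  plan:
    - {"grip": 0, "offset": [0.6, 4.5, 1], "spin": 0}
    - {"grip": 0, "offset": [1, 9, 3], "spin": 0}
    - {"grip": 0, "offset": [1.6, 13, 6], "spin": 0}
    - {"grip": 0, "offset": [1.6, 15.9, 8], "spin": 0}
    - {"grip": 0, "offset": [1.6, 15.9, 9], "spin": 0}

```text
time_s: 52.7
tcp_pos: [0.4347, -0.1216, 0.1104]
ee_rot: [[-0.995, 0.102, -0.002], [0.102, 0.995, 0.0], [0.002, -0.0, -1.0]]
wrist_force: [-0.7, -0.0, 0.8]
gripper_width: 0.005
gripper_force: 0.0
```

>>> apply_moves:
  plan:
    - {"grip": 0, "offset": [0, 0, 0], "spin": 0}
    - {"grip": 0, "offset": [0, 0, 0], "spin": 0}
    - {"grip": 0, "offset": [0, 0, 0], "spin": 0}

```text
time_s: 53.0
tcp_pos: [0.436, -0.1249, 0.1124]
ee_rot: [[-0.994, 0.108, 0.002], [0.108, 0.994, -0.0], [-0.002, 0.0, -1.0]]
wrist_force: [-0.5, 1.0, -0.5]
gripper_width: 0.007
gripper_force: 0.0
```

```bash
python3 - <<'E'
from h import *
delta(cw(-.0653,-.102,.091),83.9)
E
```

```text
off cm [0.13 0.11 2.14] spin -0.002 ang 83.78 t 53.0 f [-0.5  1.  -0.5] g 0.007 J6 -100.88289692645203
```

>>> apply_moves:
  plan:
    - {"grip": 0, "offset": [0.1, 0.1, 1], "spin": 0}
    - {"grip": 0, "offset": [0.1, 0.1, 1], "spin": 0}
    - {"grip": 0, "offset": [0.1, 0.1, 2.1], "spin": 0}
    - {"grip": 0, "offset": [0.1, 0.1, 2.1], "spin": 0}
    - {"grip": 0, "offset": [0.1, 0.1, 2.1], "spin": 0}

```text
time_s: 53.5
tcp_pos: [0.435, -0.1234, 0.0914]
ee_rot: [[-0.994, 0.107, 0.001], [0.107, 0.994, -0.001], [-0.001, -0.001, -1.0]]
wrist_force: [-1.2, -0.4, 7.2]
gripper_width: 0.006
gripper_force: 3.4
```

>>> apply_moves:
  plan:
    - {"grip": 0, "offset": [-0.2, 0, 0], "spin": 0}
    - {"grip": 0, "offset": [-0.4, 0, 0], "spin": 0}
    - {"grip": 0, "offset": [-0.58, 0, 0], "spin": 0}
    - {"grip": 0, "offset": [-0.58, 0, 0], "spin": 0}
    - {"grip": 0, "offset": [-0.58, 0, 0], "spin": 0}

```text
time_s: 54.0
tcp_pos: [0.4404, -0.1241, 0.0915]
ee_rot: [[-0.994, 0.107, 0.0], [0.107, 0.994, -0.001], [-0.001, -0.0, -1.0]]
wrist_force: [-1.0, -0.3, 6.9]
gripper_width: 0.003
gripper_force: 3.3
```

>>> apply_moves:
  plan:
    - {"grip": 0, "offset": [0, 0, -3], "spin": 0}
    - {"grip": 0, "offset": [0.1, 3, -4], "spin": 0}
    - {"grip": 0, "offset": [0.1, 6.5, -4], "spin": 0}
    - {"grip": 0, "offset": [0.1, 9.6, -4], "spin": 0}
    - {"grip": 0, "offset": [0.1, 9.6, -4], "spin": 0}

```text
time_s: 54.5
tcp_pos: [0.4501, -0.0259, 0.1311]
ee_rot: [[-0.995, 0.104, 0.001], [0.104, 0.995, 0.0], [-0.001, 0.001, -1.0]]
wrist_force: [0.1, -0.2, -0.3]
gripper_width: 0.004
gripper_force: 0.0
```

>>> apply_moves:
  plan:
    - {"grip": 0, "offset": [0, 0, 1], "spin": 0}
    - {"grip": 0, "offset": [0, 0, 3], "spin": 0}
    - {"grip": 0, "offset": [0, 0, 3], "spin": 0}
    - {"grip": 0, "offset": [0, 0, 4], "spin": 0}
    - {"grip": 0, "offset": [0, 0, 4], "spin": 0}

```text
time_s: 55.0
tcp_pos: [0.4496, -0.0289, 0.0905]
ee_rot: [[-0.994, 0.107, -0.001], [0.107, 0.994, -0.001], [0.001, -0.001, -1.0]]
wrist_force: [-1.7, -2.2, 8.3]
gripper_width: 0.002
gripper_force: 4.0
```

>>> apply_moves:
  plan:
    - {"grip": 0, "offset": [0, 0, 0], "spin": 0}
    - {"grip": 0, "offset": [0.15, 0, 0], "spin": 0}
    - {"grip": 0, "offset": [0.32, 0, 0], "spin": 0}
    - {"grip": 0, "offset": [0.32, 0, 0], "spin": 0}
    - {"grip": 0, "offset": [0.32, 0, 0], "spin": 0}

```text
time_s: 55.5
tcp_pos: [0.4478, -0.0286, 0.0919]
ee_rot: [[-0.994, 0.107, 0.003], [0.107, 0.994, -0.001], [-0.004, -0.0, -1.0]]
wrist_force: [0.5, -4.4, 5.8]
gripper_width: 0.006
gripper_force: 3.0
```

>>> apply_moves:
  plan:
    - {"grip": 0, "offset": [0, 0, -4], "spin": 0}
    - {"grip": 0, "offset": [0, 4, -8], "spin": 0}
    - {"grip": 0, "offset": [-1.5, 8.5, -8], "spin": 0}
    - {"grip": 0, "offset": [-3, 13, -8], "spin": 0}
    - {"grip": 0, "offset": [-4, 17.5, -8], "spin": 0}

```text
time_s: 56.0
tcp_pos: [0.506, 0.1435, 0.1715]
ee_rot: [[-0.994, 0.108, 0.002], [0.108, 0.994, 0.001], [-0.002, 0.002, -1.0]]
wrist_force: [0.0, -0.6, -0.0]
gripper_width: 0.004
gripper_force: 0.0
```

>>> apply_moves:
  plan:
    - {"grip": 0, "offset": [0, 4, 0], "spin": 0}
    - {"grip": 0, "offset": [0, 8, 0], "spin": 0}
    - {"grip": 0, "offset": [0, 10, 0], "spin": 0}

```text
time_s: 56.3
tcp_pos: [0.516, 0.2439, 0.1704]
ee_rot: [[-0.994, 0.105, 0.001], [0.105, 0.994, 0.001], [-0.001, 0.001, -1.0]]
wrist_force: [0.0, -0.2, -0.6]
gripper_width: 0.004
gripper_force: 0.0
```

```bash
python3 wheels.py w3; cat > loc.py <<'E'
from fit import *
qs={"red":np.arange(3.7,4.7,.04),"blue":np.arange(.5,1.7,.04),"yel":np.arange(2.5,3.8,.04)}
I=cv2.cvtColor(cv2.imread(f"pics/{sys.argv[1]}.png"),cv2.COLOR_BGR2GRAY).astype(float)[:290]
for h in(7,9,11):
    D=drum(h,0)
    for k,nm in((0,"red"),(1,"blue"),(3,"yel")):
        s=np.array([score(I[:,k*195:k*195+195],render(D,q,2)) for q in qs[nm]]);print(h,nm,qs[nm][s.argmax()].round(2),s.max().round(2),end=" | ")
    print()
E
python3 loc.py w3
```

```text
handle cloud [ 0.00570636 -0.03358831  0.08002116] [0.0180352 0.0363563 0.1013268]
off cm [  3.83 -22.74   7.06] spin 0.0 ang 83.84 t 57.05 f [ 0.1 -0.4 -0.5] g 0.003 J6 -137.5357032493312
7 red 4.14 0.8 | 7 blue 1.1 0.6 | 7 yel 2.98 0.8 | 
9 red 4.14 0.84 | 9 blue 1.1 0.63 | 9 yel 3.02 0.86 | 
11 red 4.14 0.85 | 11 blue 1.1 0.61 | 11 yel 3.02 0.81 |
```

View pics/w3.png

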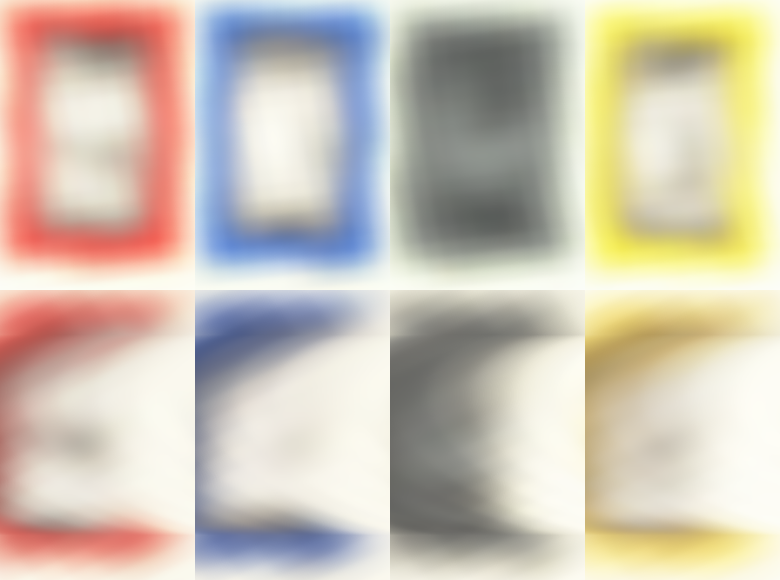

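Red reads 4.14 and blue 1.10. Yellow reads about 3.0, inside the window but low, so I'll nudge it about 2 mm more. Grey is unchanged.

>>> apply_moves:
  plan:
    - {"grip": 0, "offset": [1, -4.5, 0], "spin": 0}
    - {"grip": 0, "offset": [2, -9, 0], "spin": 0}
    - {"grip": 0, "offset": [3, -13.5, 0], "spin": 0}
    - {"grip": 0, "offset": [3.9, -18, 0], "spin": 0}
    - {"grip": 0, "offset": [3.9, -22.5, 0], "spin": 0}

```text
time_s: 57.55
tcp_pos: [0.4511, 0.0203, 0.1708]
ee_rot: [[-0.994, 0.106, -0.0], [0.106, 0.994, 0.0], [0.0, 0.0, -1.0]]
wrist_force: [2.7, -1.0, -0.4]
gripper_width: 0.001
gripper_force: 0.0
```

>>> apply_moves:
  plan:
    - {"grip": 0, "offset": [0, -4.5, 0], "spin": 0}
    - {"grip": 0, "offset": [0, -9, 0], "spin": 0}
    - {"grip": 0, "offset": [0, -13, 0], "spin": 0}
    - {"grip": 0, "offset": [0, -14.6, 2], "spin": 0}
    - {"grip": 0, "offset": [0, -14.6, 5.5], "spin": 0}

```text
time_s: 58.05
tcp_pos: [0.4388, -0.1253, 0.1171]
ee_rot: [[-0.994, 0.11, 0.007], [0.11, 0.994, -0.0], [-0.007, 0.001, -1.0]]
wrist_force: [0.6, 0.4, -1.1]
gripper_width: 0.003
gripper_force: 0.0
```

>>> apply_moves:
  plan:
    - {"grip": 0, "offset": [0, 0, 0], "spin": 0}
    - {"grip": 0, "offset": [0, 0, 0], "spin": 0}
    - {"grip": 0, "offset": [0, 0, 0], "spin": 0}

```text
time_s: 58.35
tcp_pos: [0.4383, -0.123, 0.117]
ee_rot: [[-0.994, 0.106, 0.003], [0.106, 0.994, -0.0], [-0.003, 0.0, -1.0]]
wrist_force: [-0.9, 0.9, 1.1]
gripper_width: 0.005
gripper_force: 0.0
```

```bash
python3 - <<'E'
from h import *
delta(cw(-.0635,-.102,.091),83.9)
E
```

```text
off cm [ 0.16 -0.11  2.6 ] spin 0.001 ang 83.93 t 58.35 f [-0.9  0.9  1.1] g 0.005 J6 -100.99012849132733
```

>>> apply_moves:
  plan:
    - {"grip": 0, "offset": [0.1, 0, 1.5], "spin": 0}
    - {"grip": 0, "offset": [0.1, 0, 1.5], "spin": 0}
    - {"grip": 0, "offset": [0.1, 0, 2.6], "spin": 0}
    - {"grip": 0, "offset": [0.1, 0, 2.6], "spin": 0}
    - {"grip": 0, "offset": [0.1, 0, 2.6], "spin": 0}

```text
time_s: 58.85
tcp_pos: [0.4376, -0.1229, 0.0916]
ee_rot: [[-0.994, 0.105, 0.003], [0.105, 0.994, -0.0], [-0.003, 0.0, -1.0]]
wrist_force: [-1.5, 1.6, 7.1]
gripper_width: 0.003
gripper_force: 3.2
```

>>> apply_moves:
  plan:
    - {"grip": 0, "offset": [-0.1, 0, 0], "spin": 0}
    - {"grip": 0, "offset": [-0.22, 0, 0], "spin": 0}
    - {"grip": 0, "offset": [-0.22, 0, 0], "spin": 0}
    - {"grip": 0, "offset": [-0.22, 0, 0], "spin": 0}

```text
time_s: 59.25
tcp_pos: [0.4394, -0.1231, 0.0917]
ee_rot: [[-0.994, 0.106, 0.003], [0.106, 0.994, -0.0], [-0.003, 0.0, -1.0]]
wrist_force: [-1.6, 2.7, 5.8]
gripper_width: 0.007
gripper_force: 3.1
```

>>> apply_moves:
  plan:
    - {"grip": 0, "offset": [0, 0, -4], "spin": 0}
    - {"grip": 0, "offset": [0, 2, -8], "spin": 0}
    - {"grip": 0, "offset": [0, 6.5, -8], "spin": 0}
    - {"grip": 0, "offset": [0, 11, -8], "spin": 0}
    - {"grip": 0, "offset": [0, 15.5, -8], "spin": 0}

```text
time_s: 59.75
tcp_pos: [0.455, 0.0325, 0.1716]
ee_rot: [[-0.994, 0.107, 0.003], [0.107, 0.994, 0.001], [-0.003, 0.002, -1.0]]
wrist_force: [-0.0, 0.4, -0.2]
gripper_width: 0.005
gripper_force: 0.0
```

>>> apply_moves:
  plan:
    - {"grip": 0, "offset": [-1, 4.5, 0], "spin": 0}
    - {"grip": 0, "offset": [-2, 9, 0], "spin": 0}
    - {"grip": 0, "offset": [-3, 13.5, 0], "spin": 0}
    - {"grip": 0, "offset": [-4, 18, 0], "spin": 0}
    - {"grip": 0, "offset": [-4, 21, 0], "spin": 0}

```text
time_s: 60.25
tcp_pos: [0.5182, 0.2386, 0.171]
ee_rot: [[-0.994, 0.105, 0.002], [0.105, 0.994, 0.001], [-0.002, 0.001, -1.0]]
wrist_force: [0.5, 0.1, -0.4]
gripper_width: 0.007
gripper_force: 0.0
```

```bash
python3 wheels.py w4; python3 loc.py w4; python3 - <<'E'
from h import *
from station import r
R,T=case();q=(cloud(r.capture("top"))-T)@R
m=(q[...,2]>.08)&(q[...,2]<.11)&(abs(q[...,0]+.0625)<.03)&(abs(q[...,1]-.1)<.03);k=q[m];print("knob",k.mean(0),k.min(0),k.max(0),cv2.minAreaRect((k[:,:2]*1000).astype(np.float32)))
delta(cw(-.0625,.1,.14),83.9)
E
```

```text
handle cloud [ 0.00563396 -0.03361162  0.08082787] [0.0181014  0.03637062 0.10087391]
off cm [  4.06 -22.14   6.96] spin 0.0 ang 83.84 t 61.0 f [-0.5 -0.7 -0.1] g 0.008 J6 -136.93745111282138
7 red 4.14 0.8 | 7 blue 1.1 0.6 | 7 yel 2.98 0.8 | 
9 red 4.14 0.84 | 9 blue 1.1 0.62 | 9 yel 3.02 0.86 | 
11 red 4.14 0.85 | 11 blue 1.1 0.6 | 11 yel 3.06 0.82 | 
knob [-0.06011963  0.10126225  0.09176768] [-0.07916835  0.09533204  0.08026568] [-0.03989668  0.10831724  0.09653515] ((-59.54560089111328, 101.89197540283203), (12.86470890045166, 39.28280258178711), 89.54618072509766)
off cm [  4.06 -16.34   2.96] spin -0.001 ang 83.84 t 61.05 f [ 0.8 -0.7  0.4] g 0.004 J6 -136.93837771035524
```

The camera's knob and frame centres sit 1–2 mm off my touch-corrected case frame, which biases the reading. Calibrate on the coloured frames and refit both views.

```bash
cat > loc2.py <<'E'
import fit
from fit import *
for n in sys.argv[1:]:
    P=cv2.imread(f"pics/{n}.png")
    for v,nm in((0,"top"),(1,"side")):
        for k,c,q0 in((0,"red",4.19),(1,"blue",1.05),(3,"yel",3.14)):
            J=P[v*290:v*290+290,k*195:k*195+195];S=cv2.cvtColor(J,cv2.COLOR_BGR2HSV)[...,1].astype(float)
            if v==0: col=S[:,70:125].mean(1)
            else: col=S[:,50:100].mean(1)
            # frame bars: saturation peaks in the upper and lower thirds (parabola-free: weighted centroid above half max)
            def pk(a,b):
                w=col[a:b];w=np.clip(w-(w.max()*.6),0,None);return a+(w*np.arange(b-a)).sum()/w.sum()
            u,l=pk(0,80),pk(200,290);mid=(u+l)/2;dx=(144.5-mid)/290*49
            uu,_=0,0
            I=cv2.cvtColor(J,cv2.COLOR_BGR2GRAY).astype(float)
            M=np.float32([[1,0,0],[0,1,144.5-mid]])
            if v: M[0,2]=25
            I=cv2.warpAffine(I,M,(195,290),borderMode=cv2.BORDER_REPLICATE)
            qs=np.arange(q0-.5,q0+.5,.02);D=drum(9,0)
            s=np.array([score(I,render(D,q,2)) for q in qs]);print(n,nm,c,"frame",round(u),round(l),"dx",round(dx,1),"q-target",(qs[s.argmax()]-q0).round(2),s.max().round(2))
E
python3 loc2.py w2 w4
```

```text
w2 top red frame 23 246 dx 1.6 q-target -0.16 0.87
w2 top blue frame 23 247 dx 1.6 q-target 0.06 0.64
w2 top yel frame 29 250 dx 0.8 q-target -0.36 0.87
w2 side red frame 30 251 dx 0.7 q-target -0.12 0.9
w2 side blue frame 30 252 dx 0.5 q-target -0.06 0.41
w2 side yel frame 42 255 dx -0.7 q-target -0.3 0.76
w4 top red frame 23 246 dx 1.7 q-target -0.16 0.87
w4 top blue frame 23 247 dx 1.7 q-target -0.1 0.67
w4 top yel frame 31 250 dx 0.7 q-target -0.16 0.87
w4 side red frame 29 252 dx 0.7 q-target -0.12 0.91
w4 side blue frame 32 253 dx 0.4 q-target -0.16 0.5
w4 side yel frame 41 255 dx -0.6 q-target -0.18 0.8
```

All three read slightly low: red about -0.14, blue -0.1, yellow -0.17 rad. All are inside 0.2, but I'll nudge each a little forward for margin before touching the knob.

>>> apply_moves:
  plan:
    - {"grip": 0, "offset": [1, -4.5, 0], "spin": 0}
    - {"grip": 0, "offset": [2, -9, 0], "spin": 0}
    - {"grip": 0, "offset": [3, -13.5, 0], "spin": 0}
    - {"grip": 0, "offset": [4.1, -18, 0], "spin": 0}
    - {"grip": 0, "offset": [4.1, -22.1, 0], "spin": 0}

```text
time_s: 61.55
tcp_pos: [0.4508, 0.0181, 0.1697]
ee_rot: [[-0.994, 0.106, -0.001], [0.106, 0.994, 0.0], [0.001, -0.0, -1.0]]
wrist_force: [0.9, -0.2, -0.3]
gripper_width: 0.004
gripper_force: 0.0
```

>>> apply_moves:
  plan:
    - {"grip": 0, "offset": [0, 0, 0], "spin": 0}
    - {"grip": 0, "offset": [0, 0, 4], "spin": 0}
    - {"grip": 0, "offset": [0, 0, 6.5], "spin": 0}
    - {"grip": 0, "offset": [0, 0, 6.5], "spin": 0}
    - {"grip": 0, "offset": [0, 0, 7.8], "spin": 0}

```text
time_s: 62.05
tcp_pos: [0.4544, 0.0207, 0.0929]
ee_rot: [[-0.994, 0.105, 0.003], [0.105, 0.994, 0.0], [-0.003, 0.001, -1.0]]
wrist_force: [0.0, -0.8, 3.7]
gripper_width: 0.008
gripper_force: 2.4
```

>>> apply_moves:
  plan:
    - {"grip": 0, "offset": [0, 0, 0], "spin": 0}
    - {"grip": 0, "offset": [0, 0, 0], "spin": 0}
    - {"grip": 0, "offset": [-0.14, 0, 0], "spin": 0}
    - {"grip": 0, "offset": [-0.28, 0, 0], "spin": 0}
    - {"grip": 0, "offset": [-0.28, 0, 0], "spin": 0}

```text
time_s: 62.55
tcp_pos: [0.4564, 0.0202, 0.0924]
ee_rot: [[-0.994, 0.107, 0.003], [0.107, 0.994, 0.001], [-0.002, 0.001, -1.0]]
wrist_force: [0.4, 3.6, 5.2]
gripper_width: 0.005
gripper_force: 2.6
```

>>> apply_moves:
  plan:
    - {"grip": 0, "offset": [0, 0, 0], "spin": 0}
    - {"grip": 0, "offset": [0, 0, -3], "spin": 0}
    - {"grip": 0, "offset": [0.3, -2.4, -3], "spin": 0}
    - {"grip": 0, "offset": [0.3, -4.8, -3], "spin": 0}
    - {"grip": 0, "offset": [0.3, -4.8, -3], "spin": 0}

```text
time_s: 63.05
tcp_pos: [0.446, -0.0297, 0.1212]
ee_rot: [[-0.994, 0.11, -0.002], [0.11, 0.994, -0.0], [0.002, -0.001, -1.0]]
wrist_force: [-0.3, 1.0, 0.2]
gripper_width: 0.002
gripper_force: 0.0
```

>>> apply_moves:
  plan:
    - {"grip": 0, "offset": [0, 0, 1.8], "spin": 0}
    - {"grip": 0, "offset": [0, 0, 1.8], "spin": 0}
    - {"grip": 0, "offset": [0, 0, 3], "spin": 0}
    - {"grip": 0, "offset": [0, 0, 3], "spin": 0}
    - {"grip": 0, "offset": [0, 0, 3], "spin": 0}

```text
time_s: 63.55
tcp_pos: [0.4478, -0.0276, 0.0925]
ee_rot: [[-0.994, 0.106, 0.0], [0.106, 0.994, -0.001], [-0.0, -0.0, -1.0]]
wrist_force: [-1.0, -0.3, 5.7]
gripper_width: 0.007
gripper_force: 2.6
```

>>> apply_moves:
  plan:
    - {"grip": 0, "offset": [-0.12, 0, 0], "spin": 0}
    - {"grip": 0, "offset": [-0.23, 0, 0], "spin": 0}
    - {"grip": 0, "offset": [-0.23, 0, 0], "spin": 0}
    - {"grip": 0, "offset": [-0.23, 0, 0], "spin": 0}
    - {"grip": 0, "offset": [-0.23, 0, -3], "spin": 0}

```text
time_s: 64.05
tcp_pos: [0.4472, -0.0283, 0.1197]
ee_rot: [[-0.994, 0.107, -0.008], [0.107, 0.994, -0.002], [0.008, -0.003, -1.0]]
wrist_force: [0.3, 0.0, 0.2]
gripper_width: 0.004
gripper_force: 0.0
```

>>> apply_moves:
  plan:
    - {"grip": 0, "offset": [0.2, 0, -1], "spin": 0}
    - {"grip": 0, "offset": [0.2, -4, -1], "spin": 0}
    - {"grip": 0, "offset": [0.2, -8, -1], "spin": 0}
    - {"grip": 0, "offset": [0.2, -9.6, -1], "spin": 0}
    - {"grip": 0, "offset": [0.2, -9.6, -1], "spin": 0}

```text
time_s: 64.55
tcp_pos: [0.4366, -0.1247, 0.1315]
ee_rot: [[-0.994, 0.11, -0.001], [0.11, 0.994, 0.0], [0.001, -0.0, -1.0]]
wrist_force: [-0.6, -0.8, -0.6]
gripper_width: 0.007
gripper_force: 0.0
```

>>> apply_moves:
  plan:
    - {"grip": 0, "offset": [0, 0, 2.8], "spin": 0}
    - {"grip": 0, "offset": [0, 0, 2.8], "spin": 0}
    - {"grip": 0, "offset": [0, 0, 4], "spin": 0}
    - {"grip": 0, "offset": [0, 0, 4], "spin": 0}
    - {"grip": 0, "offset": [0, 0, 4], "spin": 0}

```text
time_s: 65.05
tcp_pos: [0.4378, -0.1228, 0.0928]
ee_rot: [[-0.994, 0.105, 0.0], [0.105, 0.994, -0.0], [-0.0, -0.0, -1.0]]
wrist_force: [-0.8, 0.5, 5.1]
gripper_width: 0.004
gripper_force: 2.4
```

>>> apply_moves:
  plan:
    - {"grip": 0, "offset": [-0.16, 0, 0], "spin": 0}
    - {"grip": 0, "offset": [-0.32, 0, 0], "spin": 0}
    - {"grip": 0, "offset": [-0.32, 0, 0], "spin": 0}
    - {"grip": 0, "offset": [-0.32, 0, 0], "spin": 0}
    - {"grip": 0, "offset": [-0.32, 0, -4], "spin": 0}

```text
time_s: 65.55
tcp_pos: [0.4376, -0.1234, 0.1283]
ee_rot: [[-0.994, 0.108, -0.01], [0.108, 0.994, 0.0], [0.01, -0.001, -1.0]]
wrist_force: [0.9, -1.1, -0.4]
gripper_width: 0.003
gripper_force: 0.0
```

>>> apply_moves:
  plan:
    - {"grip": 0, "offset": [0, 0, -3], "spin": 0}
    - {"grip": 0, "offset": [0, 4.5, -4], "spin": 0}
    - {"grip": 0, "offset": [0, 9, -4], "spin": 0}
    - {"grip": 0, "offset": [0, 13.5, -4], "spin": 0}
    - {"grip": 0, "offset": [0, 17.5, -4], "spin": 0}

```text
time_s: 66.05
tcp_pos: [0.4593, 0.0523, 0.172]
ee_rot: [[-0.994, 0.107, 0.001], [0.107, 0.994, 0.001], [-0.001, 0.001, -1.0]]
wrist_force: [1.8, -0.3, 0.3]
gripper_width: 0.003
gripper_force: 0.0
```

>>> apply_moves:
  plan:
    - {"grip": 0.3, "offset": [-1, 4.5, 0], "spin": 0}
    - {"grip": 0.5, "offset": [-2, 9, 0], "spin": 0}
    - {"grip": 0.5, "offset": [-3, 13.5, 0], "spin": 0}
    - {"grip": 0.5, "offset": [-4, 18, 0], "spin": 0}
    - {"grip": 0.5, "offset": [-4, 19, 0], "spin": 0}

```text
time_s: 66.55
tcp_pos: [0.5209, 0.2393, 0.1711]
ee_rot: [[-0.995, 0.103, 0.002], [0.103, 0.995, 0.001], [-0.002, 0.001, -1.0]]
wrist_force: [0.1, -0.7, 0.0]
gripper_width: 0.378
gripper_force: 0.0
```

```bash
python3 wheels.py w5; python3 loc2.py w5; python3 - <<'E'
from h import *
delta(cw(-.0625,.101,.14),83.9)
E
```

```text
handle cloud [ 0.00560172 -0.03363434  0.08104258] [0.01807689 0.03633703 0.10113585]
off cm [  4.28 -22.14   7.16] spin 0.0 ang 83.84 t 67.3 f [ 0.5 -0.8 -0.2] g 0.496 J6 -136.76360967981992
w5 top red frame 23 245 dx 1.8 q-target -0.08 0.86
w5 top blue frame 23 247 dx 1.6 q-target -0.04 0.61
w5 top yel frame 30 249 dx 0.8 q-target -0.06 0.89
w5 side red frame 30 252 dx 0.6 q-target -0.04 0.87
w5 side blue frame 31 252 dx 0.5 q-target -0.12 0.45
w5 side yel frame 39 254 dx -0.3 q-target -0.08 0.76
off cm [  4.29 -16.24   3.16] spin -0.001 ang 83.84 t 67.3 f [ 0.5 -0.8 -0.2] g 0.496 J6 -136.76360967981992
```

The wheels now read within about 0.1 rad (red -0.06, blue -0.08, yellow -0.07), and lid and grey are as they should be. The knob turn would run the last joint near its limit, so first take the half-turned grasp.

>>> apply_moves:
  plan:
    - {"grip": 0.5, "offset": [0, 0, 0], "spin": -0.14}
    - {"grip": 0.5, "offset": [0, 0, 0], "spin": -0.28}
    - {"grip": 0.5, "offset": [0, 0, 0], "spin": -0.42}
    - {"grip": 0.5, "offset": [0, 0, 0], "spin": -0.56}
    - {"grip": 0.5, "offset": [0, 0, 0], "spin": -0.7}

```text
time_s: 67.8
tcp_pos: [0.5193, 0.2349, 0.1715]
ee_rot: [[-0.826, -0.563, -0.0], [-0.563, 0.826, -0.0], [0.0, -0.0, -1.0]]
wrist_force: [0.8, -0.0, -0.3]
gripper_width: 0.501
gripper_force: 0.0
```

>>> apply_moves:
  plan:
    - {"grip": 0.5, "offset": [0, 0, 0], "spin": -0.14}
    - {"grip": 0.5, "offset": [0, 0, 0], "spin": -0.28}
    - {"grip": 0.5, "offset": [0, 0, 0], "spin": -0.42}
    - {"grip": 0.5, "offset": [0, 0, 0], "spin": -0.56}
    - {"grip": 0.5, "offset": [0, 0, 0], "spin": -0.7}

```text
time_s: 68.3
tcp_pos: [0.5193, 0.2349, 0.1715]
ee_rot: [[-0.269, -0.963, -0.0], [-0.963, 0.269, -0.0], [0.0, 0.0, -1.0]]
wrist_force: [-0.6, 0.2, 0.3]
gripper_width: 0.497
gripper_force: 0.0
```

>>> apply_moves:
  plan:
    - {"grip": 0.5, "offset": [0, 0, 0], "spin": -0.14}
    - {"grip": 0.5, "offset": [0, 0, 0], "spin": -0.28}
    - {"grip": 0.5, "offset": [0, 0, 0], "spin": -0.42}
    - {"grip": 0.5, "offset": [0, 0, 0], "spin": -0.56}
    - {"grip": 0.5, "offset": [0, 0, 0], "spin": -0.7}

```text
time_s: 68.8
tcp_pos: [0.5193, 0.2349, 0.1715]
ee_rot: [[0.415, -0.91, -0.0], [-0.91, -0.415, -0.0], [0.0, 0.0, -1.0]]
wrist_force: [0.1, 0.7, 0.2]
gripper_width: 0.5
gripper_force: 0.0
```

>>> apply_moves:
  plan:
    - {"grip": 0.5, "offset": [0, 0, 0], "spin": -0.14}
    - {"grip": 0.5, "offset": [0, 0, 0], "spin": -0.28}
    - {"grip": 0.5, "offset": [0, 0, 0], "spin": -0.42}
    - {"grip": 0.5, "offset": [0, 0, 0], "spin": -0.56}
    - {"grip": 0.5, "offset": [0, 0, 0], "spin": -0.7}

```text
time_s: 69.3
tcp_pos: [0.5193, 0.2349, 0.1715]
ee_rot: [[0.903, -0.429, -0.0], [-0.429, -0.903, -0.0], [-0.0, 0.0, -1.0]]
wrist_force: [0.1, -1.3, -0.4]
gripper_width: 0.504
gripper_force: 0.0
```

>>> apply_moves:
  plan:
    - {"grip": 0.5, "offset": [0, 0, 0], "spin": -0.14}
    - {"grip": 0.5, "offset": [0, 0, 0], "spin": -0.28}
    - {"grip": 0.5, "offset": [0, 0, 0], "spin": -0.34}
    - {"grip": 0.5, "offset": [0, 0, 0], "spin": -0.34}
    - {"grip": 0.5, "offset": [0, 0, 0], "spin": -0.34}

```text
time_s: 69.8
tcp_pos: [0.5193, 0.2349, 0.1715]
ee_rot: [[0.994, -0.11, -0.0], [-0.11, -0.994, -0.0], [-0.0, 0.0, -1.0]]
wrist_force: [-0.9, 0.2, -0.6]
gripper_width: 0.501
gripper_force: 0.0
```

```bash
python3 - <<'E'
from h import *
delta(cw(-.062,.101,.15),83.9)
E
```

```text
off cm [-4.19 16.27  2.15] spin -0.004 ang -96.31 t 69.8 f [-0.9  0.2 -0.6] g 0.501 J6 43.064417557528465
```

>>> apply_moves:
  plan:
    - {"grip": 0.5, "offset": [-1, 4, 0], "spin": 0}
    - {"grip": 0.5, "offset": [-2, 8, 0], "spin": 0}
    - {"grip": 0.5, "offset": [-3, 12, 0], "spin": 0}
    - {"grip": 0.5, "offset": [-4.2, 16.2, 0], "spin": 0}
    - {"grip": 0.5, "offset": [-4.2, 16.2, 0], "spin": 0}

```text
time_s: 70.3
tcp_pos: [0.457, 0.0748, 0.1714]
ee_rot: [[0.994, -0.114, -0.003], [-0.114, -0.994, -0.001], [-0.003, 0.001, -1.0]]
wrist_force: [-0.2, 0.3, -0.2]
gripper_width: 0.5
gripper_force: 0.0
```

>>> apply_moves:
  plan:
    - {"grip": 0.5, "offset": [0, 0, 2], "spin": 0}
    - {"grip": 0.5, "offset": [0, 0, 2], "spin": 0}
    - {"grip": 0.5, "offset": [0, 0, 2], "spin": 0}

```text
time_s: 70.6
tcp_pos: [0.4602, 0.0787, 0.1516]
ee_rot: [[0.994, -0.109, -0.0], [-0.109, -0.994, -0.001], [-0.0, 0.001, -1.0]]
wrist_force: [-0.1, 0.2, -0.3]
gripper_width: 0.504
gripper_force: 0.0
```

```bash
python3 - <<'E'
from h import *
from station import r
delta(cw(-.062,.101,.094),83.9)
c=r.capture("side");cv2.imwrite("pics/k.png",cv2.resize(c["img"][150:270,200:340],(700,600),interpolation=cv2.INTER_CUBIC))
E
```

```text
off cm [-0.04  0.09  5.76] spin -0.002 ang -96.23 t 70.6 f [-0.1  0.2 -0.3] g 0.504 J6 54.02547843782087
```

View pics/k.png

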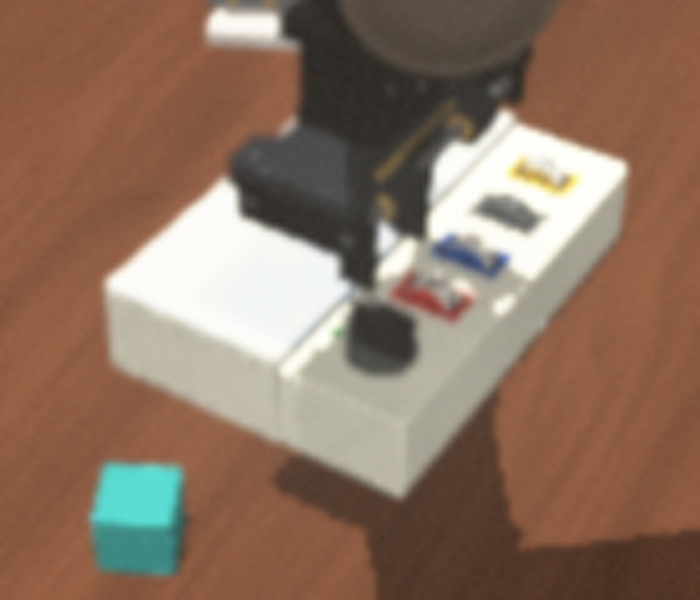

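The fingers straddle the knob at (380,335). The lid is shut, with knob and green mark as before. Lower and close.

>>> apply_moves:
  plan:
    - {"grip": 0.5, "offset": [0, 0.1, 2], "spin": 0}
    - {"grip": 0.5, "offset": [0, 0.1, 4], "spin": 0}
    - {"grip": 0.5, "offset": [0, 0.1, 5.8], "spin": 0}
    - {"grip": 0.5, "offset": [0, 0.1, 5.8], "spin": 0}
    - {"grip": 0.3, "offset": [0, 0.1, 5.8], "spin": 0}

```text
time_s: 71.15
tcp_pos: [0.4606, 0.078, 0.0942]
ee_rot: [[0.994, -0.108, 0.001], [-0.108, -0.994, -0.0], [0.001, -0.0, -1.0]]
wrist_force: [0.8, 0.4, 0.6]
gripper_width: 0.462
gripper_force: 0.0
```

>>> apply_moves:
  plan:
    - {"grip": 0, "offset": [0, 0, 0], "spin": 0}
    - {"grip": 0, "offset": [0, 0, 0], "spin": 0}
    - {"grip": 0, "offset": [0, 0, 0], "spin": 0}
    - {"grip": 0, "offset": [0, 0, 0], "spin": 0}
    - {"grip": 0, "offset": [0, 0, 0], "spin": 0}

```text
time_s: 71.65
tcp_pos: [0.4603, 0.0788, 0.0942]
ee_rot: [[0.994, -0.109, 0.002], [-0.109, -0.994, 0.003], [0.002, -0.003, -1.0]]
wrist_force: [-2.1, 6.5, 2.2]
gripper_width: 0.137
gripper_force: 30.0
```

>>> apply_moves:
  plan:
    - {"grip": 0, "offset": [0, 0, 0], "spin": 0}
    - {"grip": 0, "offset": [0, 0, 0], "spin": 0}

```text
time_s: 71.85
tcp_pos: [0.4603, 0.0788, 0.0942]
ee_rot: [[0.994, -0.109, 0.002], [-0.109, -0.994, 0.002], [0.002, -0.003, -1.0]]
wrist_force: [-2.8, 5.9, 2.2]
gripper_width: 0.135
gripper_force: 30.0
```

>>> apply_moves:
  plan:
    - {"grip": 0, "offset": [0, 0, 0], "spin": 0.13}
    - {"grip": 0, "offset": [0, 0, 0], "spin": 0.26}
    - {"grip": 0, "offset": [0, 0, 0], "spin": 0.39}
    - {"grip": 0, "offset": [0, 0, 0], "spin": 0.52}
    - {"grip": 0, "offset": [0, 0, 0], "spin": 0.65}

```text
time_s: 72.35
tcp_pos: [0.4602, 0.0786, 0.0942]
ee_rot: [[0.722, -0.692, 0.001], [-0.692, -0.722, 0.002], [-0.0, -0.002, -1.0]]
wrist_force: [-2.3, 5.1, 3.2]
gripper_width: 0.136
gripper_force: 30.0
```

>>> apply_moves:
  plan:
    - {"grip": 0, "offset": [0, 0, 0], "spin": 0.07}
    - {"grip": 0, "offset": [0, 0, 0], "spin": 0.14}
    - {"grip": 0, "offset": [0, 0, 0], "spin": 0.14}
    - {"grip": 0, "offset": [0, 0, 0], "spin": 0.14}

```text
time_s: 72.75
tcp_pos: [0.4601, 0.0786, 0.0942]
ee_rot: [[0.623, -0.783, 0.001], [-0.783, -0.623, 0.002], [-0.001, -0.002, -1.0]]
wrist_force: [-2.9, 5.6, 2.8]
gripper_width: 0.134
gripper_force: 30.0
```

```bash
python3 - <<'E'
from h import *
from station import r
delta(cw(-.062,.101,.094));s=r.sense();print(s["moment"],s["gripper_width"])
E
```

```text
off cm [0.04 0.08 0.02] spin 0.0 ang -141.49 t 72.75 f [-2.9  5.6  2.8] g 0.134 J6 8.897439660493301
[ 1.44395479  0.93521051 -0.0192343 ] 0.13388332219029958
```

Turned 45.3°. Release, lift and check.

>>> apply_moves:
  plan:
    - {"grip": 0.2, "offset": [0, 0, 0], "spin": 0}
    - {"grip": 0.4, "offset": [0, 0, 0], "spin": 0}
    - {"grip": 0.4, "offset": [0, 0, 0], "spin": 0}
    - {"grip": 0.4, "offset": [0, 0, -2], "spin": 0}
    - {"grip": 0.4, "offset": [0, 0, -5], "spin": 0}

```text
time_s: 73.25
tcp_pos: [0.4585, 0.0766, 0.1425]
ee_rot: [[0.622, -0.783, -0.005], [-0.783, -0.622, -0.002], [-0.001, 0.005, -1.0]]
wrist_force: [0.4, 1.2, -0.4]
gripper_width: 0.384
gripper_force: 0.0
```

>>> apply_moves:
  plan:
    - {"grip": 0.4, "offset": [0, 0, -5], "spin": 0}
    - {"grip": 0.4, "offset": [-2.8, -2.8, -8], "spin": 0}
    - {"grip": 0.4, "offset": [-5.6, -5.6, -8], "spin": 0}
    - {"grip": 0.4, "offset": [-8.4, -8.4, -8], "spin": 0}
    - {"grip": 0.4, "offset": [-11.2, -11.2, -8], "spin": 0}

```text
time_s: 73.75
tcp_pos: [0.4778, 0.236, 0.224]
ee_rot: [[0.622, -0.783, 0.001], [-0.783, -0.622, 0.0], [-0.0, -0.001, -1.0]]
wrist_force: [0.4, -0.3, -0.4]
gripper_width: 0.403
gripper_force: 0.0
```

```bash
python3 wheels.py w6; python3 loc2.py w6; python3 - <<'E'
from h import *
from station import r
c=r.capture("top");R,T=case();q=(cloud(c)-T)@R
m=(q[...,2]>.08)&(q[...,2]<.11)&(abs(q[...,0]+.06)<.03)&(abs(q[...,1]-.1)<.03);k=q[m];print("knob",k.mean(0),cv2.minAreaRect((k[:,:2]*1000).astype(np.float32)))
print(r.sense()["tcp_pos"])
cv2.imwrite("pics/z.png",np.hstack([cv2.resize(c["img"],(400,300)),cv2.resize(c["img"][200:270,190:283],(398,300),interpolation=cv2.INTER_CUBIC)]))
E
```

```text
handle cloud [ 0.00581593 -0.03355593  0.08009561] [0.01813244 0.03637758 0.10212404]
off cm [15.31 15.35 12.36] spin 0.0 ang -141.52 t 74.5 f [ 0.4 -0.  -0.3] g 0.4 J6 -5.136584749463082
w6 top red frame 23 245 dx 1.8 q-target -0.08 0.86
w6 top blue frame 23 247 dx 1.6 q-target -0.04 0.62
w6 top yel frame 30 249 dx 0.9 q-target -0.06 0.88
w6 side red frame 30 252 dx 0.6 q-target -0.04 0.86
w6 side blue frame 31 252 dx 0.5 q-target -0.12 0.45
w6 side yel frame 39 254 dx -0.3 q-target -0.08 0.76
knob [-0.05975688  0.10125669  0.09211812] ((-59.75515365600586, 101.68196868896484), (12.098886489868164, 38.90032196044922), 45.21006774902344)
[0.47781006 0.23463908 0.22363079]
```

View pics/z.png

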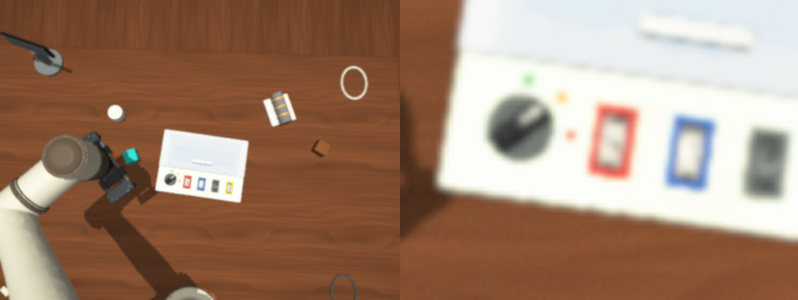

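The knob's white line points at the orange mark (crop (560,97), bar at 45°). The lid is shut, jar and roll are untouched, and the arm is clear. Handing in.

```bash
python3 -c "
from station import r
print(r.finish_job())"
```

```text
the job is handed in; nothing more can be done
None
```

I handed the job in, but no verdict came back. My last check showed the three blue boxes that were on the desk in the case, the lid shut, red 4, blue 1 and yellow 3 within about 0.1 rad by fitting the camera images, the knob on orange, and the grey wheel, jar and roll not visibly moved.

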